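Pull the suspect fuse carrier from the tester

ROBOT

A 6-joint arm with a two-finger parallel gripper is mounted at the origin on the work surface. World frame = base frame: x ahead of the robot, y to its left, z up, the work surface at z = 0. Lengths are in m, angles in rad, forces in N, time in s.
With the tool pointing down it reaches from about 0.3 to 0.875 m from the base axis. Payload 6.4 kg.
Tool frame: the origin (TCP) lies midway between the tips of the shut fingers; the grasp point (between the pads) lies 19 mm behind it; z points along the fingers, y is the direction in which the jaws open and shut (so a half turn about z gives the same grasp; the last joint's range is limited). The gripper opens to 85 mm and grips with 20 to 120 N. Pads are 22 mm wide; open, the fingers measure 114 mm over their backs; the gripper's body (76 mm by 85 mm) begins 54 mm behind the grasp point. The pads swing forward as they close: fully open they stand 13 mm farther back than shut.
Start: joints at [-1.351, 0.181, 1.607, -0, 1.354, -0.206], TCP at [0.238, -0.524, 0.202] pointing down, gripper open.
Joint ranges: [-2.99, 2.99], [-0.89, 2.07], [0.3, 2.58], [-1.14, 4.28], [0, 2.63], [-3.12, 3.12]. Speed limits (rad/s): [2.57, 2.57, 3.01, 3.14, 3.14, 3.14].

INTERFACE

Orientations are given as a unit quaternion [w, x, y, z].
In Python, from bench import ctrl gives the robot as it stands.
- The arm moves only by the tool apply_moves, never from a script. Its argument "plan" is a list of rows, each an object with "translation": the shift along the tool's x, y, z in m, a list of three; "angular": the turn, a rotation vector about the tool's x, y, z in rad, a list of three; "hand": the finger opening in m, from 0 to 0.0854. In form: [{"translation": [x, y, z], "angular": [rx, ry, rz], "hand": hand}, ...]. A call has 1 to 10 rows; each row shifts and turns the commanded pose from where the row before left it, along the tool's axes as they then stand; what a row does not reach is not made up. A row lasts 1/8 s, in which the tool goes at most 62.5 mm and 10.7 degrees, less where a joint would pass 70% of its speed; a pose out of reach is approached as far as the arm can. A call with a gripper value outside its range is refused whole. The fingers move at their own pace and stop on an object; the grip force is fixed at half the most. Time passes only in rows, so rows that do not move let the fingers close. It gives the time, the measured TCP pose, the force and the opening at its end, in the units of the state.
- ctrl.get_obs(): the state, without advancing time (a new reading comes with each control period).
- ctrl.camera(name): name is "side" or "top" or "wrist"; returns a dict with "img" (400x640x3 uint8, red, green, blue), "K" (3x3 intrinsics, pixels), "eye" and "orientation" of the camera in the world. Camera axes: x right, y up, looking along -z (the intrinsics and any distortion apply to the point x, -y, -z); pixel columns grow to the right and rows downward; lengths in m; the calibration is good to about 2 mm. A picture is of the moment at which its call begins. There is no depth.
- ctrl.hand_in(): hands the job in, once; it reports no verdict.
The state is a dict: "time_s": time; "q": joint angles; "dq": joint speeds; "joint_efforts": joint torques, N m; "eef_pos": TCP position; "eef_rot": TCP orientation; "wrist_force": force on the tool from outside, world axes, zero at the start; "torque": the same for the moment, N m; "opening": opening from 0.0 (shut) to 1.0 (fully open).
Only numpy, scipy, OpenCV 4.12 (cv2) and the standard library are available. Lean on these libraries where they do the work, as an engineer would, in place of code of your own. Each camera call takes 0.05 s, during which the arm holds its last target.

TASK

The tester's fuse is suspect: take the orange-handled fuse carrier out of its bayonet holder - press it down against its spring until it bottoms, twist it anticlockwise off its catch, and lift it out. Then lower it gently into the empty red well block so that it stands upright and fully home, and let go. Do not press, twist or set down hard, and leave everything else as it stands.

Things in the scene. Friction and masses are not known exactly. Their poses are not given: they have to be found in the camera images.
- tester: White control box, fixed, 120 mm (x) by 220 mm (y), 55 mm high. Origin on the bench straight below the fuse holder's axis; the box reaches -60 to +60 mm in x, -60 to +160 mm in y. Red marks on its top along its x axis show the locked direction of the carrier's bar, green marks 70 degrees anticlockwise (from above) the open one. Over 35 N between carrier and tester breaks the ceramic.
- holder (a point): Centre of the holder's top, 63 mm above the tester's origin: a black collar 66 mm across, 8 mm high, with a 37 mm bore and two lug slots. In it a spring pushes the carrier up with about 6 N plus 0.3 N per mm of pressing. Catch teeth block turning until pressed 2.5 to 14.5 mm down: hidden, different each time.
- holder_stop (a point): Axis point at the depth of the holder's floor (33 mm above the tester's origin at its shallowest). A hard stop ends the pressing always 1.8 mm below where the teeth are cleared (4.3 to 16.3 mm down in all): there the force rises sharply above the spring's 7 to 11 N. Held down there, the carrier turns 70 degrees anticlockwise to the slots (63 to 74 will do; firm stop at about 74).
- carrier: Fuse carrier in the holder, loose, about 120 g. Origin: centre of the underside of its black flange (62 mm across, 6 mm thick); z up. On the flange an orange grip bar 44 mm long (along x), 14 mm thick (y), its top at z = 38 mm. Locked, its x lies along the tester's x (within 3 degrees) and its origin 81 mm above the tester's. Turned open, the spring lifts it 3 mm; pulled up 30 mm it is clear.
- carrier_grip (a point): Point on the carrier's axis to grip the bar: 28 mm above the carrier's origin, 10 mm below the bar's top; axes as the carrier's.
- carrier_end (a point): Centre of the lower end of the carrier's round white stem, 44 mm below its origin. The stem is 34 mm across; two steel lugs on it along x (46 mm across both, 6 mm wide, from 26 to 34 mm below the origin).
- pot_red: Red well block, fixed, empty, 84 x 84 x 60 mm, origin at the centre of its underside; a round well 52 mm across and 52 mm deep opens in its top. The carrier fits stem down at any yaw; home, its flange lies on the block's top, its origin 60 mm above the block's. Lower it gently: over 60 N on the block, or letting go over 20 mm above home, is too rough.
- pot_blue: Blue well block, fixed, the same as the red one, with the spare carrier in it; leave it.
- spare: Spare fuse carrier with a green grip bar, shaped like the other, standing in the blue block. Origin at the centre of its flange's underside. Bystander.
- screwdriver: Screwdriver with a red handle, 200 mm long, lying along its x, 26 mm thick. Bystander.
- weight_big: Brass weight with a knob, 56 mm across, 76 mm high, origin at its underside. Bystander.
- weight_small: Brass weight with a knob, 38 mm across, 50 mm high, origin at its underside. Bystander.
- tape_roll: Yellow roll lying flat, 90 mm across, 24 mm high, origin at its underside. Bystander.
- oil_bottle: Grey bottle with a red cap, 52 mm across, 130 mm high, origin at its underside. Bystander.
- test_block: Steel hardness test block, 60 x 60 x 16 mm, origin at its underside. Bystander.
There are look-alikes about, which are no part of the job. Leave any purple or turquoise look-alike of the carrier alone. There is more than one size of the pot_red; the job needs the smaller.

How it is judged:
By the outcome, as a careful person would: the job done as asked, in the order asked, and still so for the second after the job is handed in, with the robot touching nothing.
It also fails if it takes over 67 s, if anything falls off the work surface, if the arm or the gripper's body presses on something with over 40 N, if the wrist force passes 120 N, or if a joint passes its speed limit or range.

## Working session

There is one attempt and no reset: what is moved stays moved. The work goes in short steps, Python scripts to look and compute and a tool call to move; the robot and the scene stay as the last step left them, time stands still between calls to the robot, and variables do not carry over. Pictures are saved under pics/ and viewed, and the job is handed in when it is done.

Besides the shell and the picture viewer there is one more tool, called after ">>>" as name(argument=value, ...), one argument or row to a line, values as JSON. apply_moves: Moves the arm, as the interface text tells. Its arguments: {"type":"object","properties":{"plan":{"type":"array","items":{"type":"object","properties":{"translation":{"type":"array","items":{"type":"number"}},"angular":{"type":"array","items":{"type":"number"}},"hand":{"type":"number"}}}}},"required":["plan"]}

```bash
mkdir -p pics; cat > h.py <<'E'
import numpy as np, cv2
from bench import ctrl
from scipy.spatial.transform import Rotation as R
def rot(q): return R.from_quat([q[1],q[2],q[3],q[0]]).as_matrix()
def save(c,name): cv2.imwrite('pics/'+name,c['img'][:,:,::-1])
def ray(c,u,v):
    K=np.array(c['K']); d=np.linalg.inv(K)@[u,v,1]; d=np.array([d[0],-d[1],-d[2]])
    return np.array(c['eye']),rot(c['orientation'])@d
def atz(c,u,v,z):
    e,d=ray(c,u,v); return e+d*(z-e[2])/d[2]
def proj(c,p):
    q=rot(c['orientation']).T@(np.array(p)-c['eye']); q=np.array(c['K'])@[q[0],-q[1],-q[2]]; return q[:2]/q[2]
E
python3 - <<'E'
from h import *
import pickle
o=ctrl.get_obs();print(o)
for n in ['side','top','wrist']:
    c=ctrl.camera(n);save(c,n+'0.png');pickle.dump(c,open(n+'0.pkl','wb'));print(n,c['K'],c['eye'],c['orientation'],[k for k in c])
E
```

```text
{'time_s': 0.0, 'q': array([-1.35129912e+00,  1.81521919e-01,  1.60802490e+00, -1.18704244e-05,
        1.35379823e+00, -2.06321925e-01]), 'dq': array([ 1.19676484e-03, -1.38180932e-03,  7.92411528e-05,  1.10632543e-04,
       -3.74550591e-04,  1.82124649e-04]), 'joint_efforts': array([ 1.38628133e-03, -4.44865322e+01, -3.51338160e+01, -2.29361394e-04,
        8.89305258e-03,  6.17565092e-06]), 'eef_pos': array([ 0.23737866, -0.52304509,  0.20158679]), 'eef_rot': array([-8.76139366e-04,  9.77419601e-01,  2.11305834e-01, -1.15668011e-05]), 'wrist_force': array([ 0.37469185,  0.38440055, -0.21143519]), 'torque': array([-0.00686876,  0.00330011,  0.00049291]), 'opening': 0.9988758815301132}
side [[446.37784525   0.         322.92589371]
 [  0.         446.37784525 198.19305778]
 [  0.           0.           1.        ]] [0.20074597 1.15711996 0.91158558] [-0.13329066 -0.07077799  0.4691514   0.87012702] ['img', 'K', 'eye', 'orientation']
top [[424.45427351   0.         317.66509206]
 [  0.         424.45427351 201.97276619]
 [  0.           0.           1.        ]] [ 0.39616797 -0.0167608   1.23279355] [ 0.70576531  0.06058853 -0.04972816 -0.70409621] ['img', 'K', 'eye', 'orientation']
wrist [[307.31634938   0.         319.41268276]
 [  0.         307.31634938 201.99184012]
 [  0.           0.           1.        ]] [ 0.30035789 -0.49525716  0.37287069] [ 0.83292466 -0.11523476  0.07511889 -0.53601737] ['img', 'K', 'eye', 'orientation']
```

View pics/top0.png

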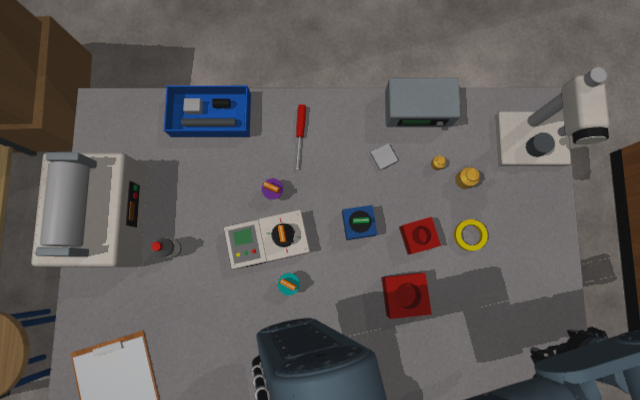

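View pics/side0.png

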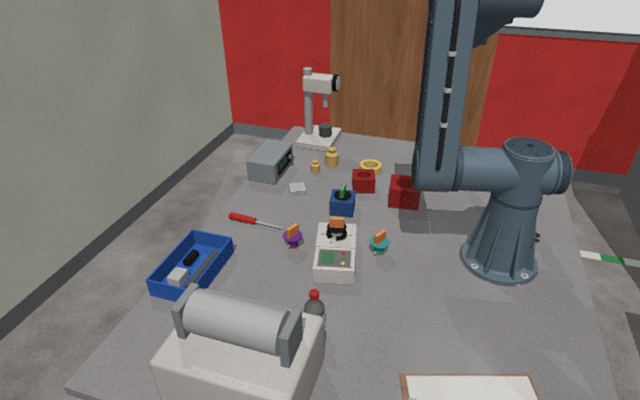

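View pics/wrist0.png

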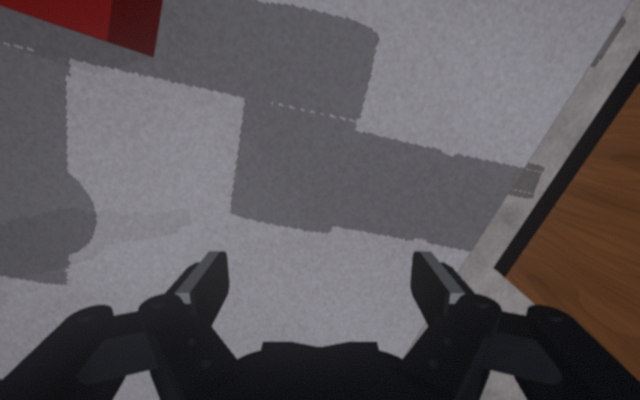

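The top view shows the tester with the orange carrier at about (284,235), the small red block at (421,236), and the larger red one at (407,295). Blue block at (360,222), purple (272,188) and turquoise (289,284) look-alikes. I'll enlarge the crops.

```bash
python3 - <<'E'
from h import *
import pickle
c=pickle.load(open('top0.pkl','rb'))
def crop(u0,v0,w,h,s,n):
    im=c['img'][v0:v0+h,u0:u0+w,::-1]; cv2.imwrite('pics/'+n,cv2.resize(im,None,fx=s,fy=s,interpolation=cv2.INTER_CUBIC))
crop(220,200,100,75,8,'cA.png'); crop(370,200,100,75,8,'cB.png')
for uv in [(284,235),(421,236)]: print(atz(c,*uv,0.1),atz(c,*uv,.06))
s=pickle.load(open('side0.pkl','rb')); c=s
crop(305,205,60,80,8,'cS.png'); crop(340,155,90,60,8,'cS2.png')
E
```

```text
[0.48506529 0.09067492 0.1       ] [0.48820433 0.09446857 0.06      ]
[ 0.48326771 -0.27406704  0.1       ] [ 0.48634329 -0.28315277  0.06      ]
```

View pics/cA.png

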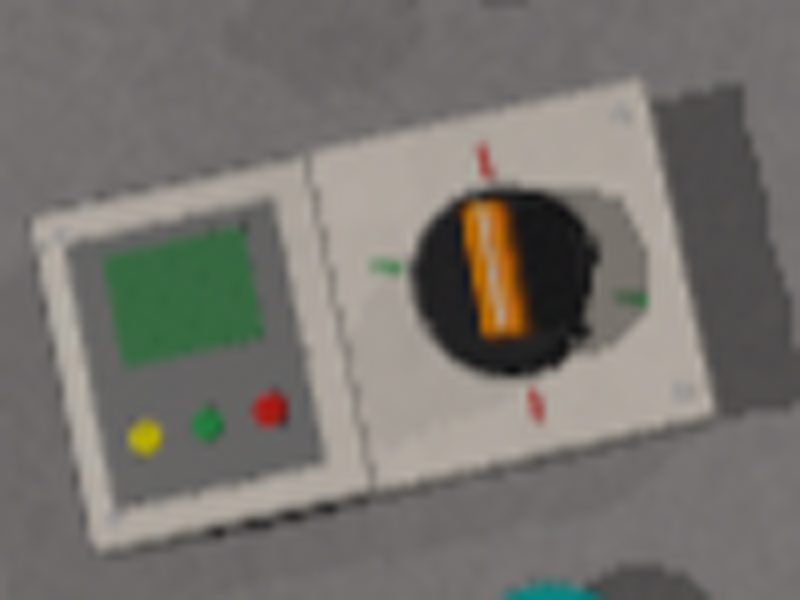

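View pics/cB.png

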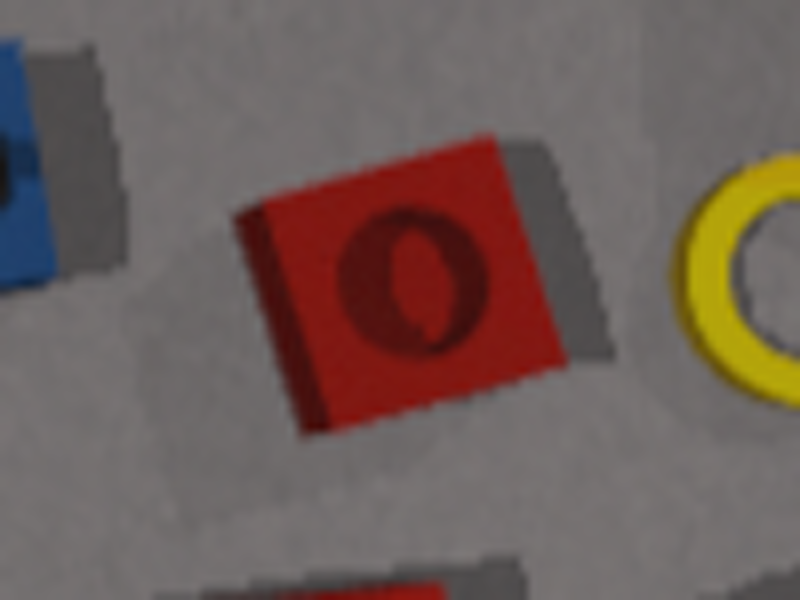

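View pics/cS.png

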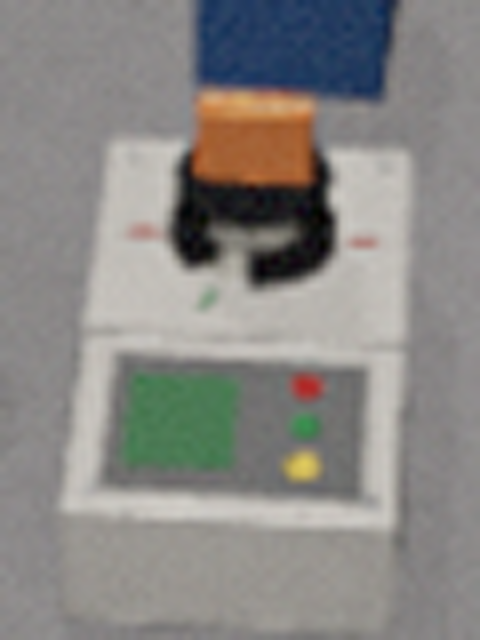

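View pics/cS2.png

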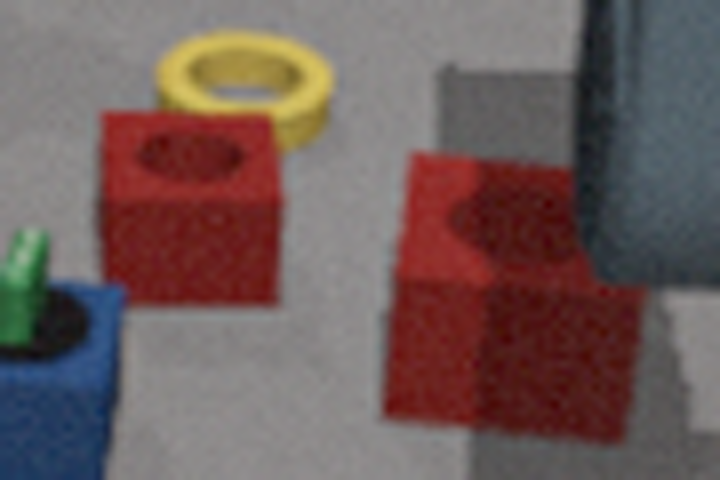

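```bash
cat > fit.py <<'E'
from h import *
import pickle
from scipy.optimize import least_squares
T=pickle.load(open('top0.pkl','rb'));S=pickle.load(open('side0.pkl','rb'))
def px(p,u0,v0,s=8): p=np.array(p,float); return (p+.5)/s-.5+[u0,v0]
def fit(items,x0):
    def f(x):
        r=[]
        for c,loc,uv in items:
            a=np.array([[np.cos(x[2]),-np.sin(x[2])],[np.sin(x[2]),np.cos(x[2])]])@loc[:2]
            r+=list(proj(c,[x[0]+a[0],x[1]+a[1],loc[2]])-uv)
        return np.array(r)
    s=least_squares(f,x0,loss='soft_l1'); return s.x,f(s.x).reshape(-1,2)
A=lambda *p:px(p,220,200); B=lambda *p:px(p,370,200); C=lambda *p:px(p,305,205); D=lambda *p:px(p,340,155)
h=.055
tt=[(T,(.06,.16,h),A(35,218)),(T,(.06,-.06,h),A(640,78)),(T,(-.06,-.06,h),A(715,412)),(T,(-.06,.16,h),A(98,548))]
ts=[(S,(.06,.16,h),C(62,512)),(S,(.06,-.06,h),C(112,140)),(S,(-.06,-.06,h),C(412,140)),(S,(-.06,.16,h),C(395,525))]
h=.06;g=.042
pt=[(T,(g,-g,h),B(490,135)),(T,(-g,-g,h),B(567,362)),(T,(-g,g,h),B(333,432)),(T,(g,g,h),B(262,202)),(T,(0,0,h),B(414,281))]
ps=[(S,(g,-g,h),D(103,113)),(S,(-g,-g,h),D(272,113)),(S,(-g,g,h),D(280,203)),(S,(g,g,h),D(103,200)),(S,(0,0,h),D(191,156))]
if __name__=='__main__':
  for n,i,x0 in [('Ttop',tt,(.48,.09,.2)),('Tside',ts,(.48,.09,.2)),('T',tt+ts,(.48,.09,.2)),('Ptop',pt,(.48,-.28,.25)),('Pside',ps,(.48,-.28,.25)),('P',pt+ps,(.48,-.28,.25))]:
    x,r=fit(i,x0); print(n,x,np.degrees(x[2])); print(r.round(1).tolist())
  for uv in [(494,270)]: print('bar',atz(T,*A(*uv),.119))
  a=atz(T,*A(487,205),.119);b=atz(T,*A(505,333),.119);print(np.degrees(np.arctan2(*(a-b)[1::-1])))
  print(atz(S,*C(255,100),.119))
  print('flange center', atz(T,*A(500,275),.084))
E
python3 fit.py
```

```text
Ttop [0.48953942 0.09583019 0.22555231] 12.923195392935487
[[-0.7, -0.4], [0.6, -0.3], [0.5, -0.0], [-0.4, 0.8]]
Tside [0.48766854 0.0959644  0.227187  ] 13.01685605312964
[[-0.3, -0.6], [-0.0, -0.3], [-0.3, 1.5], [0.7, 0.0]]
T [0.48874835 0.09575041 0.2269725 ] 13.004566367261585
[[-0.7, -0.0], [0.6, 0.0], [0.6, 0.2], [-0.4, 1.1], [-0.7, -0.7], [-0.3, -0.4], [-0.6, 1.4], [0.3, -0.1]]
Ptop [ 0.48968292 -0.28381344  0.2843906 ] 16.294380930928032
[[0.1, -0.4], [0.2, 0.4], [0.2, 0.2], [-0.4, -0.4], [-0.1, 0.1]]
Pside [ 0.48924462 -0.2825652   0.25928568] 14.855975262751018
[[-0.4, -0.3], [0.3, 0.2], [0.5, 0.1], [-0.2, -0.0], [-0.2, 0.0]]
P [ 0.48957931 -0.28366837  0.27811333] 15.934720083809655
[[0.1, -0.3], [0.1, 0.6], [0.0, 0.2], [-0.4, -0.5], [-0.2, 0.1], [-0.6, -0.4], [0.0, -0.1], [0.6, -0.1], [0.0, -0.1], [-0.2, -0.1]]
bar [0.4879951 0.0960198 0.119    ]
8.954905626852321
[0.4884339  0.09436882 0.119     ]
flange center [0.48918957 0.09749867 0.084     ]
```

>>> apply_moves(
  plan=[
    {"translation": [0.02,-0.019,0],"angular": [0,0,0],"hand": 0.0854},
    {"translation": [0.04,-0.038,0],"angular": [0,0,0],"hand": 0.0854},
    {"translation": [0.04,-0.038,0],"angular": [0,0,0],"hand": 0.0854},
    {"translation": [0.04,-0.038,0],"angular": [0,0,0],"hand": 0.0854},
    {"translation": [0.04,-0.038,0],"angular": [0,0,0],"hand": 0.0854},
    {"translation": [0.04,-0.038,0],"angular": [0,0,0],"hand": 0.0854},
    {"translation": [0.04,-0.038,0],"angular": [0,0,0],"hand": 0.0854},
    {"translation": [0.04,-0.038,0],"angular": [0,0,0],"hand": 0.0854},
    {"translation": [0.04,-0.038,0],"angular": [0,0,0],"hand": 0.0854},
    {"translation": [0.04,-0.038,0],"angular": [0,0,0],"hand": 0.0854},
  ],
)

```text
time_s: 1.4
eef_pos: [0.4348, -0.0362, 0.2026]
eef_rot: [0.0, 0.977, 0.211, 0.0]
wrist_force: [1.1, -0.5, -0.9]
opening: 1.004
```

>>> apply_moves(
  plan=[
    {"translation": [0.04,-0.038,0],"angular": [0,0,0],"hand": 0.0854},
    {"translation": [0.04,-0.038,0],"angular": [0,0,0],"hand": 0.0854},
    {"translation": [0.0237,-0.022,0],"angular": [0,0,0],"hand": 0.0854},
    {"translation": [0,0,0],"angular": [0,0,0.11],"hand": 0.0854},
    {"translation": [0,0,0],"angular": [0,0,0.11],"hand": 0.0854},
    {"translation": [0,0,0],"angular": [0,0,0],"hand": 0.0854},
  ],
)

```text
time_s: 2.15
eef_pos: [0.4882, 0.0943, 0.2022]
eef_rot: [-0.0, 0.995, 0.103, -0.0]
wrist_force: [-0.5, 0.4, 0.8]
opening: 1.001
```

```bash
python3 - <<'E'
from h import *
import pickle
print(ctrl.get_obs())
c=ctrl.camera('wrist');save(c,'w1.png');pickle.dump(c,open('w1.pkl','wb'))
for p in [(.4888,.0957,.119),(.4888,.0957,.087),(.4888,.0957,.063)]: print(proj(c,p))
E
```

```text
{'time_s': 2.15, 'q': array([-4.83564969e-02,  5.29224364e-03,  1.79789086e+00,  1.92533848e-05,
        1.33898446e+00,  1.31533219e+00]), 'dq': array([-5.42994969e-03, -3.94796835e-03,  1.93397445e-03, -7.76650608e-05,
       -7.12541135e-04, -5.02243643e-02]), 'joint_efforts': array([ 1.72522031e-01, -3.51714349e+01, -3.49789524e+01,  8.72430304e-03,
        1.83408876e-03,  6.23663049e-01]), 'eef_pos': array([0.48822819, 0.09431696, 0.20220245]), 'eef_rot': array([-5.27602718e-05,  9.94643281e-01,  1.03366637e-01, -2.82726765e-04]), 'wrist_force': array([-0.47348559,  0.41195683,  0.78623692]), 'torque': array([ 0.00353647, -0.0017546 ,  0.02797532]), 'opening': 1.000983912747589}
[317.42005    197.41960846]
[317.63271946 188.75512915]
[317.76513069 183.36049291]
```

View pics/w1.png

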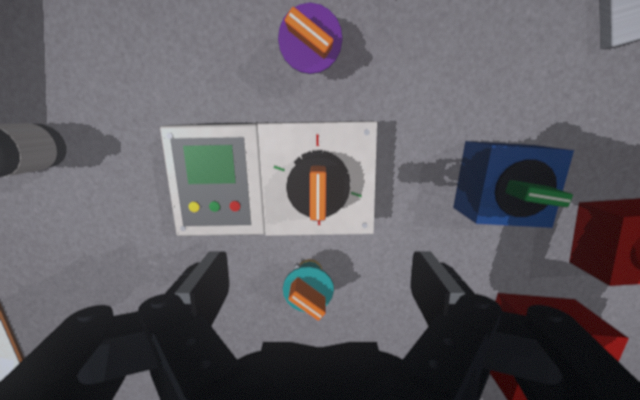

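```bash
python3 - <<'E'
from h import *
import pickle
c=pickle.load(open('w1.pkl','rb'))
im=c['img'][130:230,260:380,::-1];im=cv2.resize(im,None,fx=6,fy=6,interpolation=cv2.INTER_CUBIC);cv2.imwrite('pics/w1c.png',im)
E
```

```text
(no output)
```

View pics/w1c.png

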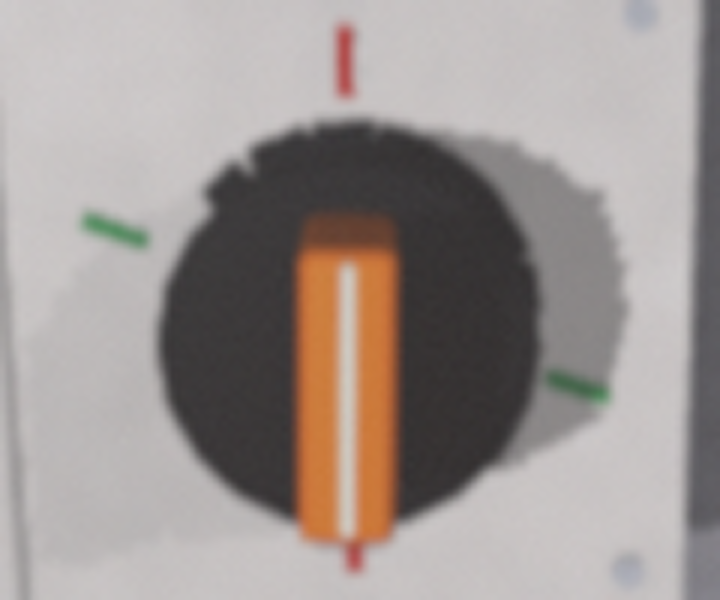

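```bash
python3 - <<'E'
from h import *
import pickle
c=pickle.load(open('w1.pkl','rb'))
w=lambda u,v,z: atz(c,(u+.5)/6-.5+260,(v+.5)/6-.5+130,z)
a,b=w(347,250,.119),w(346.5,540,.119); print(a,b,(a+b)/2,np.linalg.norm(a-b),np.degrees(np.arctan2(*(a-b)[1::-1])))
cs=[w(*p,.119) for p in [(299,250),(398,250),(394,541),(298,541)]];print(np.mean(cs,0))
a,b=w(345,30,.055),w(354,572,.055); print(a,b,np.degrees(np.arctan2(*(a-b)[1::-1])))
g=[w(*p,.055) for p in [(85,220),(148,240),(548,378),(608,396)]];print(np.mean(g,0),(g[0]-g[3])[:2],np.degrees(np.arctan2(*(g[0]-g[3])[1::-1])))
print('flange', w(350,322,.087))
E
```

```text
[0.51098152 0.10034899 0.119     ] [0.46914402 0.09166038 0.119     ] [0.49006277 0.09600469 0.119     ] 0.04273018438475569 11.732144589452936
[0.49000146 0.09592227 0.119     ]
[0.53638118 0.10643081 0.055     ] [0.44152738 0.08490662 0.055     ] 12.785027661435965
[0.48943248 0.09570696 0.055     ] [0.01188904 0.09657205] 82.98159646634764
flange [0.4941244  0.09654007 0.087     ]
```

>>> apply_moves(
  plan=[
    {"translation": [0.0014,-0.0012,0.03],"angular": [0,0,0],"hand": 0.0854},
    {"translation": [0,0,0.03],"angular": [0,0,0],"hand": 0.06},
    {"translation": [0,0,0.03],"angular": [0,0,0],"hand": 0.04},
    {"translation": [0,0,0.015],"angular": [0,0,0],"hand": 0.035},
    {"translation": [0,0,0.0055],"angular": [0,0,0],"hand": 0.035},
    {"translation": [0,0,0],"angular": [0,0,0],"hand": 0.035},
  ],
)

```text
time_s: 2.95
eef_pos: [0.49, 0.0955, 0.0925]
eef_rot: [0.0, 0.995, 0.103, 0.0]
wrist_force: [-0.5, -0.5, -0.5]
opening: 0.415
```

```bash
python3 - <<'E'
from h import *
import pickle
o=ctrl.get_obs();print(o['eef_pos'],o['eef_rot'],o['wrist_force'],o['opening'])
c=ctrl.camera('wrist');save(c,'w2.png')
E
```

```text
[0.49002132 0.09552329 0.09249335] [5.46584691e-05 9.94693993e-01 1.02877333e-01 3.34395000e-04] [-0.50397082 -0.46594663 -0.52153602] 0.4146560211151704
```

View pics/w2.png

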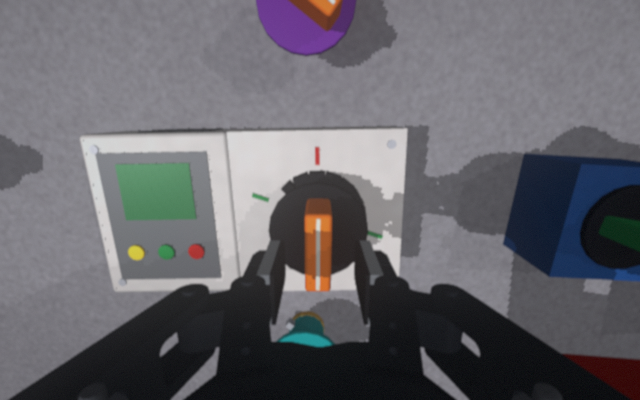

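The bar (318,250) sits centred between the open pads, so I'll close on it.

>>> apply_moves(
  plan=[
    {"translation": [0,0,0.001],"angular": [0,0,0],"hand": 0.02},
    {"translation": [0,0,0],"angular": [0,0,0],"hand": 0.005},
    {"translation": [0,0,0],"angular": [0,0,0],"hand": 0.005},
    {"translation": [0,0,0],"angular": [0,0,0],"hand": 0.005},
    {"translation": [0,0,0],"angular": [0,0,0],"hand": 0.005},
  ],
)

```text
time_s: 3.62
eef_pos: [0.4896, 0.0956, 0.091]
eef_rot: [-0.0, 0.995, 0.103, -0.0]
wrist_force: [-1.3, 0.7, 0.2]
opening: 0.057
```

```bash
python3 - <<'E'
from h import *
import pickle
o=ctrl.get_obs();print(o['eef_pos'],o['eef_rot'],o['wrist_force'],o['opening'])
c=ctrl.camera('wrist');save(c,'w3.png')
c=ctrl.camera('side');im=c['img'][180:280,280:400,::-1];cv2.imwrite('pics/s3.png',cv2.resize(im,None,fx=6,fy=6,interpolation=cv2.INTER_CUBIC))
E
```

```text
[0.48955515 0.09561023 0.09099229] [-1.84310073e-05  9.94710183e-01  1.02721227e-01 -1.07759240e-05] [-1.32062908  0.65810097  0.21833003] 0.05698287897017954
```

View pics/w3.png

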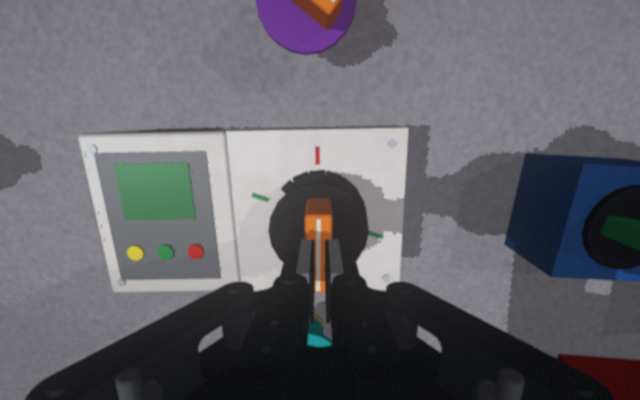

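View pics/s3.png

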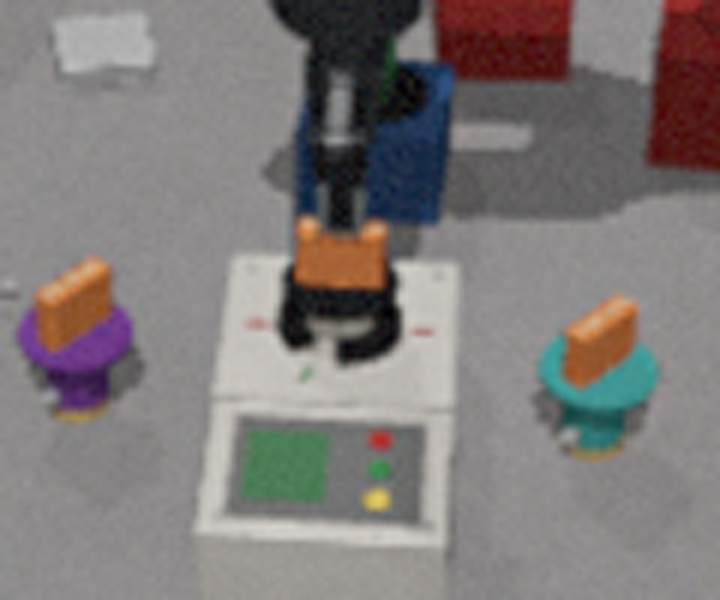

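```bash
python3 - <<'E'
from h import *
import pickle
c=pickle.load(open('side0.pkl','rb'));w=pickle.load(open('w1.pkl','rb'))
h=np.radians(11.8);X=np.array([np.cos(h),np.sin(h),0]);Y=np.array([-np.sin(h),np.cos(h),0]);o=np.array([.4893,.0957,0])
def P(x,y,z):
    p=proj(c,o+X*x+Y*y+[0,0,z]); return (((p-[280,180])+.5)*6-.5).round()
for n,a in [('bartop L',(.022,.007,.119)),('R',(-.022,.007,.119)),('barbot',(-.022,.007,.087)),('barbotL',(.022,.007,.087)),('tip',(0,.007,.091)),('tip out',(0,.02,.091)),('tip .1',(0,.015,.1)),('.11',(0,.015,.11)),('.12',(0,.015,.12)),('.13',(0,.015,.13)),('fl',(0,.031,.087)),('flunder',(0,.031,.081)),('collar',(0,.033,.063))]: print(n,P(*a))
E
```

```text
bartop L [294. 232.]
R [381. 237.]
barbot [380. 288.]
barbotL [294. 282.]
tip [337. 279.]
tip out [335. 294.]
tip .1 [336. 274.]
.11 [336. 258.]
.12 [337. 242.]
.13 [337. 226.]
fl [333. 314.]
flunder [333. 323.]
collar [332. 354.]
```

```bash
python3 - <<'E'
from h import *
o=ctrl.get_obs();p=o['eef_pos'];Rm=rot(o['eef_rot'])
print(p,o['wrist_force'],o['opening'])
w=ctrl.camera('wrist');s=ctrl.camera('side')
print(w['eye']-p)
for dz in [0,-.01,-.019,-.03,-.04]:
    q=p+Rm@[0,0,dz]; print(dz,proj(w,q),((proj(s,q)-[280,180])+.5)*6-.5)
im=w['img'][180:340,230:410,::-1];cv2.imwrite('pics/w3c.png',cv2.resize(im,None,fx=4,fy=4,interpolation=cv2.INTER_CUBIC))
t=ctrl.camera('top');im=t['img'][200:275,220:320,::-1];cv2.imwrite('pics/t3c.png',cv2.resize(im,None,fx=8,fy=8,interpolation=cv2.INTER_CUBIC))
E
```

```text
[0.48956224 0.09562478 0.09096898] [0.52158093 0.09884533 0.3619887 ] 0.05532801176318081
[0.06760818 0.01368879 0.17118179]
0 [318.57846899 234.90655671] [337.31248959 270.37486523]
-0.01 [318.53337274 241.54927036] [337.66056128 254.61211551]
-0.019 [318.48829601 248.18911009] [337.97623344 240.31660826]
-0.03 [318.42634732 257.31420055] [338.36519028 222.702336  ]
-0.04 [318.36218483 266.76538789] [338.72181684 206.5521707 ]
```

View pics/w3c.png

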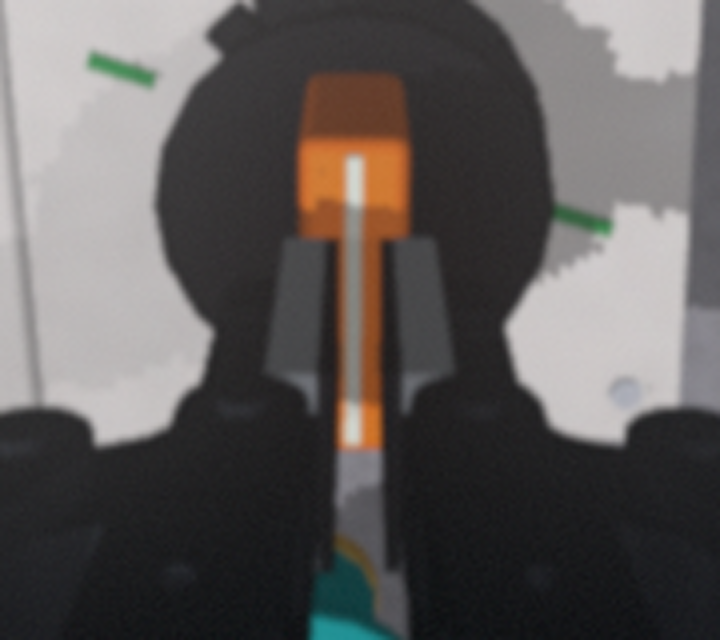

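```bash
python3 - <<'E'
from h import *
o=ctrl.get_obs();p=o['eef_pos'];Rm=rot(o['eef_rot'])
w=ctrl.camera('wrist');s=ctrl.camera('side')
for x in [.011,-.011]:
  for y in [-.0025,-.008,.0025]:
   for dz in [0,-.01,-.02,-.03,-.04,-.06]:
    q=p+Rm@[x,y,dz]; print(x,y,dz,(((proj(w,q)-[230,180])+.5)*4-.5).round(),(((proj(s,q)-[280,180])+.5)*6-.5).round())
im=s['img'][195:245,300:380,::-1];cv2.imwrite('pics/s3c.png',cv2.resize(im,None,fx=10,fy=10,interpolation=cv2.INTER_CUBIC))
E
```

```text
0.011 -0.0025 0 [339. 151.] [316. 272.]
0.011 -0.0025 -0.01 [338. 175.] [316. 256.]
0.011 -0.0025 -0.02 [336. 200.] [316. 240.]
0.011 -0.0025 -0.03 [335. 230.] [316. 224.]
0.011 -0.0025 -0.04 [333. 263.] [317. 208.]
0.011 -0.0025 -0.06 [329. 344.] [317. 175.]
0.011 -0.008 0 [301. 151.] [315. 278.]
0.011 -0.008 -0.01 [298. 175.] [315. 263.]
0.011 -0.008 -0.02 [295. 200.] [315. 247.]
0.011 -0.008 -0.03 [290. 230.] [315. 231.]
0.011 -0.008 -0.04 [286. 263.] [316. 215.]
0.011 -0.008 -0.06 [274. 344.] [316. 182.]
0.011 0.0025 0 [373. 151.] [316. 266.]
0.011 0.0025 -0.01 [374. 175.] [317. 250.]
0.011 0.0025 -0.02 [375. 200.] [317. 235.]
0.011 0.0025 -0.03 [376. 230.] [317. 219.]
0.011 0.0025 -0.04 [377. 263.] [317. 202.]
0.011 0.0025 -0.06 [379. 344.] [318. 170.]
-0.011 -0.0025 0 [339. 289.] [359. 275.]
-0.011 -0.0025 -0.01 [338. 319.] [359. 259.]
-0.011 -0.0025 -0.02 [337. 352.] [359. 243.]
-0.011 -0.0025 -0.03 [336. 389.] [360. 227.]
-0.011 -0.0025 -0.04 [334. 431.] [360. 211.]
-0.011 -0.0025 -0.06 [330. 535.] [361. 178.]
-0.011 -0.008 0 [303. 289.] [358. 281.]
-0.011 -0.008 -0.01 [300. 319.] [358. 265.]
-0.011 -0.008 -0.02 [297. 352.] [359. 249.]
-0.011 -0.008 -0.03 [293. 389.] [359. 233.]
-0.011 -0.008 -0.04 [289. 431.] [360. 217.]
-0.011 -0.008 -0.06 [278. 534.] [360. 184.]
-0.011 0.0025 0 [372. 289.] [359. 269.]
-0.011 0.0025 -0.01 [373. 319.] [360. 253.]
-0.011 0.0025 -0.02 [374. 352.] [360. 237.]
-0.011 0.0025 -0.03 [375. 389.] [360. 221.]
-0.011 0.0025 -0.04 [376. 431.] [361. 205.]
-0.011 0.0025 -0.06 [378. 535.] [362. 172.]
```

View pics/s3c.png

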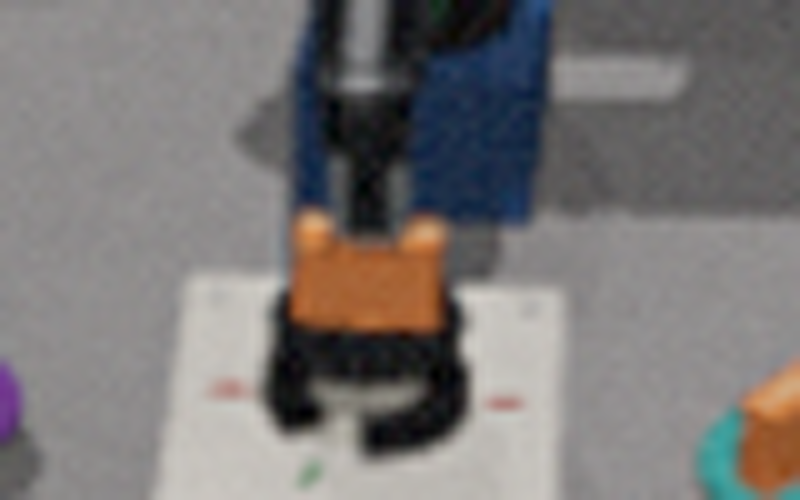

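View pics/t3c.png

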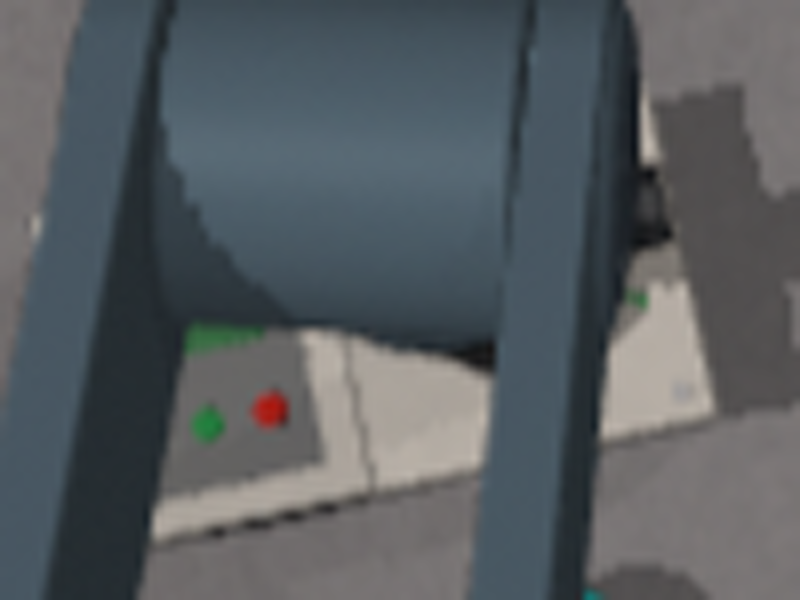

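The fingers closed to 4.9 mm, which is the commanded 5 mm, so they hold nothing. Both views put the pad tips at about z = 0.12, just above the bar top. That is roughly 30 mm higher than the reported TCP. I'll open, go down in small force-checked steps and look again.

>>> apply_moves(
  plan=[
    {"translation": [0,0,0],"angular": [0,0,0],"hand": 0.035},
    {"translation": [0,0,0],"angular": [0,0,0],"hand": 0.035},
    {"translation": [0,0,0.003],"angular": [0,0,0],"hand": 0.035},
    {"translation": [0,0,0.002],"angular": [0,0,0],"hand": 0.035},
  ],
)

```text
time_s: 4.47
eef_pos: [0.4894, 0.0956, 0.0857]
eef_rot: [-0.0, 0.995, 0.103, -0.0]
wrist_force: [-0.2, 0.5, 0.1]
opening: 0.413
```

>>> apply_moves(
  plan=[
    {"translation": [0,0,0.003],"angular": [0,0,0],"hand": 0.035},
  ],
)

```text
time_s: 4.6
eef_pos: [0.4896, 0.0956, 0.0828]
eef_rot: [-0.0, 0.995, 0.103, 0.0]
wrist_force: [0.1, 0.3, -0.9]
opening: 0.412
```

>>> apply_moves(
  plan=[
    {"translation": [0,0,0.003],"angular": [0,0,0],"hand": 0.035},
  ],
)

```text
time_s: 4.72
eef_pos: [0.4895, 0.0956, 0.0797]
eef_rot: [0.0, 0.995, 0.103, -0.0]
wrist_force: [-0.1, 0.5, -0.6]
opening: 0.408
```

>>> apply_moves(
  plan=[
    {"translation": [0,0,0.003],"angular": [0,0,0],"hand": 0.035},
  ],
)

```text
time_s: 4.85
eef_pos: [0.4895, 0.0956, 0.0767]
eef_rot: [0.0, 0.995, 0.103, -0.0]
wrist_force: [0.2, -1.1, -0.4]
opening: 0.408
```

>>> apply_moves(
  plan=[
    {"translation": [0,0,0.003],"angular": [0,0,0],"hand": 0.035},
  ],
)

```text
time_s: 4.97
eef_pos: [0.4896, 0.0956, 0.0738]
eef_rot: [-0.0, 0.995, 0.103, -0.0]
wrist_force: [-0.3, -0.9, -0.3]
opening: 0.411
```

```bash
python3 - <<'E'
from h import *
o=ctrl.get_obs();print(o['eef_pos'],o['wrist_force'])
w=ctrl.camera('wrist');s=ctrl.camera('side')
im=w['img'][180:340,230:410,::-1];cv2.imwrite('pics/w4c.png',cv2.resize(im,None,fx=4,fy=4,interpolation=cv2.INTER_CUBIC))
im=s['img'][195:245,300:380,::-1];cv2.imwrite('pics/s4c.png',cv2.resize(im,None,fx=10,fy=10,interpolation=cv2.INTER_CUBIC))
E
```

```text
[0.48957297 0.09561699 0.07377161] [-0.28436178 -0.89095852 -0.31721496]
```

View pics/w4c.png

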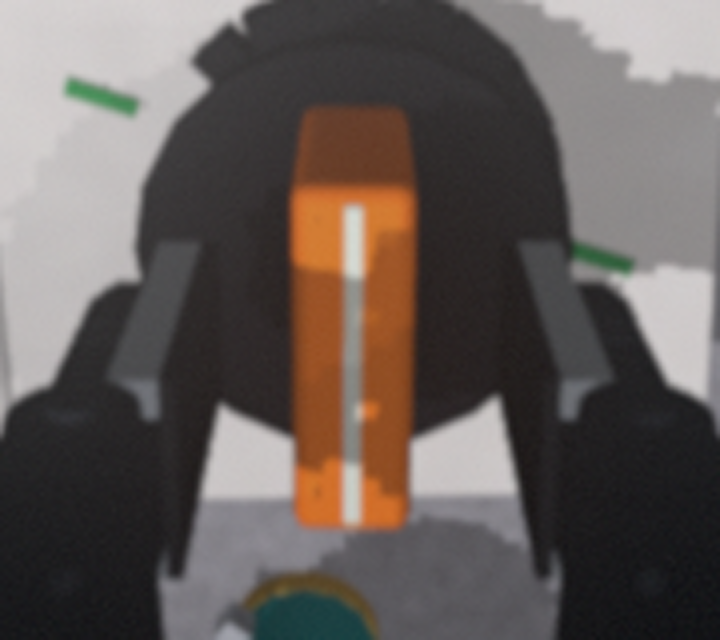

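View pics/s4c.png

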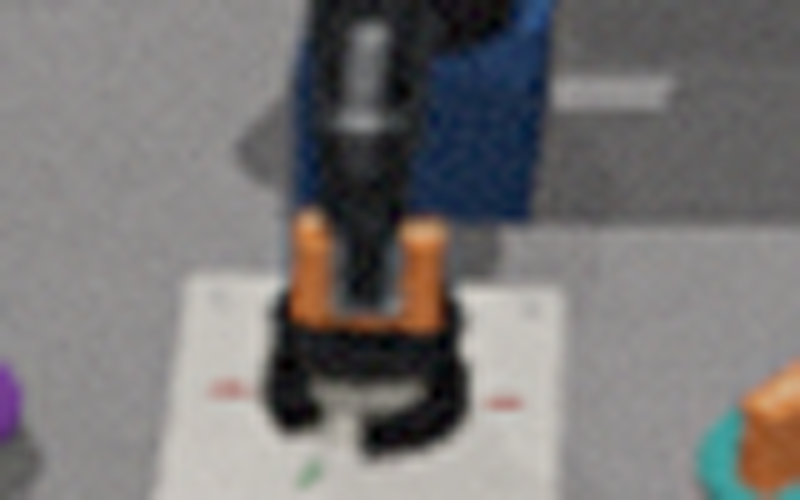

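Now the side view shows the finger tip overlapping the bar, at s4c row 315 (z ≈ 0.10). I'll go down a little more and close.

>>> apply_moves(
  plan=[
    {"translation": [0,0,0.002],"angular": [0,0,0],"hand": 0.02},
    {"translation": [0,0,0],"angular": [0,0,0],"hand": 0.005},
    {"translation": [0,0,0],"angular": [0,0,0],"hand": 0.0},
    {"translation": [0,0,0],"angular": [0,0,0],"hand": 0.0},
  ],
)

```text
time_s: 5.58
eef_pos: [0.4895, 0.0959, 0.072]
eef_rot: [-0.0, 0.995, 0.103, -0.0]
wrist_force: [0.0, 2.4, 0.9]
opening: 0.147
```

```bash
python3 - <<'E'
from h import *
o=ctrl.get_obs();print(o['eef_pos'],o['wrist_force'],o['torque'],o['opening'])
w=ctrl.camera('wrist');s=ctrl.camera('side')
a=cv2.resize(w['img'][180:340,230:410,::-1],(540,480));b=cv2.resize(s['img'][200:240,320:350,::-1],(360,480))
cv2.imwrite('pics/ws5.png',np.hstack([a,b])[:, :800])
E
```

```text
[0.48948033 0.0958636  0.07198556] [0.04721057 2.41897131 0.89813396] [0.51863156 0.08503774 0.03304746] 0.14738523138305729
```

View pics/ws5.png

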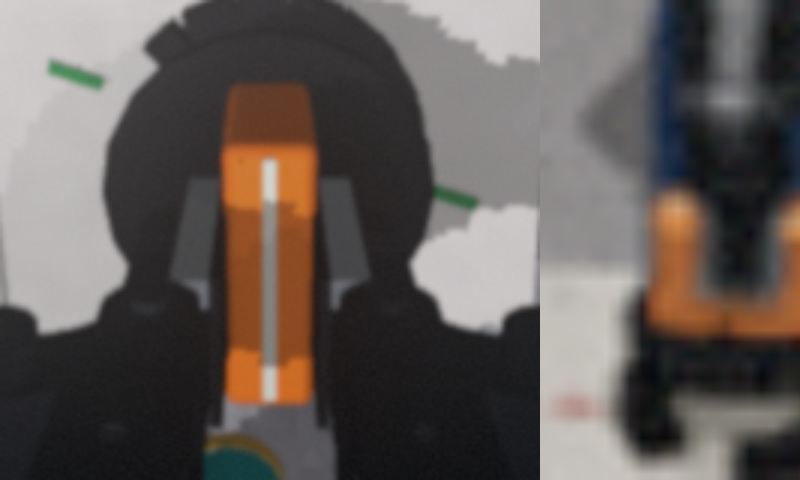

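Gripped (opening 12.6 mm, pads flush on the bar). Now I'll press in 1 mm steps and watch the force.

>>> apply_moves(
  plan=[
    {"translation": [0,0,0.001],"angular": [0,0,0],"hand": 0.0},
  ],
)

```text
time_s: 5.8
eef_pos: [0.4897, 0.0958, 0.0714]
eef_rot: [-0.0, 0.995, 0.103, 0.0]
wrist_force: [-3.0, 3.2, 5.1]
opening: 0.148
```

>>> apply_moves(
  plan=[
    {"translation": [0,0,0.001],"angular": [0,0,0],"hand": 0.0},
  ],
)

```text
time_s: 5.92
eef_pos: [0.4897, 0.0958, 0.0705]
eef_rot: [-0.0, 0.995, 0.103, 0.0]
wrist_force: [-2.9, 2.0, 5.9]
opening: 0.147
```

>>> apply_moves(
  plan=[
    {"translation": [0,0,0.001],"angular": [0,0,0],"hand": 0.0},
  ],
)

```text
time_s: 6.05
eef_pos: [0.4897, 0.0958, 0.0695]
eef_rot: [-0.0, 0.995, 0.103, 0.0]
wrist_force: [-2.7, 2.3, 6.4]
opening: 0.142
```

>>> apply_moves(
  plan=[
    {"translation": [0,0,0.001],"angular": [0,0,0],"hand": 0.0},
  ],
)

```text
time_s: 6.18
eef_pos: [0.4897, 0.0958, 0.0686]
eef_rot: [-0.0, 0.995, 0.103, 0.0]
wrist_force: [-2.9, 2.0, 6.4]
opening: 0.148
```

>>> apply_moves(
  plan=[
    {"translation": [0,0,0.001],"angular": [0,0,0],"hand": 0.0},
  ],
)

```text
time_s: 6.3
eef_pos: [0.4897, 0.0958, 0.0676]
eef_rot: [-0.0, 0.995, 0.103, 0.0]
wrist_force: [-2.5, 3.0, 7.3]
opening: 0.148
```

>>> apply_moves(
  plan=[
    {"translation": [0,0,0.001],"angular": [0,0,0],"hand": 0.0},
  ],
)

```text
time_s: 6.42
eef_pos: [0.4897, 0.0958, 0.0667]
eef_rot: [-0.0, 0.995, 0.103, 0.0]
wrist_force: [-3.4, 3.1, 7.6]
opening: 0.144
```

>>> apply_moves(
  plan=[
    {"translation": [0,0,0.001],"angular": [0,0,0],"hand": 0.0},
  ],
)

```text
time_s: 6.55
eef_pos: [0.4897, 0.0958, 0.0657]
eef_rot: [-0.0, 0.995, 0.103, 0.0]
wrist_force: [-2.9, 4.1, 7.8]
opening: 0.146
```

>>> apply_moves(
  plan=[
    {"translation": [0,0,0.001],"angular": [0,0,0],"hand": 0.0},
  ],
)

```text
time_s: 6.68
eef_pos: [0.4897, 0.0958, 0.0647]
eef_rot: [-0.0, 0.995, 0.103, 0.0]
wrist_force: [-3.9, 3.0, 6.8]
opening: 0.149
```

>>> apply_moves(
  plan=[
    {"translation": [0,0,0.001],"angular": [0,0,0],"hand": 0.0},
  ],
)

```text
time_s: 6.8
eef_pos: [0.4898, 0.0958, 0.0637]
eef_rot: [-0.0, 0.995, 0.103, 0.0]
wrist_force: [-3.1, 3.6, 7.5]
opening: 0.151
```

>>> apply_moves(
  plan=[
    {"translation": [0,0,0.001],"angular": [0,0,0],"hand": 0.0},
  ],
)

```text
time_s: 6.92
eef_pos: [0.4898, 0.0958, 0.0628]
eef_rot: [-0.0, 0.995, 0.103, 0.0]
wrist_force: [-3.5, 2.2, 8.7]
opening: 0.148
```

>>> apply_moves(
  plan=[
    {"translation": [0,0,0.001],"angular": [0,0,0],"hand": 0.0},
  ],
)

```text
time_s: 7.05
eef_pos: [0.49, 0.0958, 0.0621]
eef_rot: [-0.0, 0.995, 0.103, 0.0]
wrist_force: [-4.7, 3.0, 15.6]
opening: 0.146
```

Force jumped to 15.6 N at about 9.7 mm, so it has bottomed. Now I'll twist anticlockwise while holding it down.

>>> apply_moves(
  plan=[
    {"translation": [0,0,0],"angular": [0,0,-0.08],"hand": 0.0},
  ],
)

```text
time_s: 7.18
eef_pos: [0.4903, 0.0955, 0.0622]
eef_rot: [0.0, 0.99, 0.143, 0.001]
wrist_force: [-2.7, 1.3, 8.4]
opening: 0.15
```

>>> apply_moves(
  plan=[
    {"translation": [0,0,0],"angular": [0,0,-0.1],"hand": 0.0},
  ],
)

```text
time_s: 7.3
eef_pos: [0.4906, 0.0953, 0.0622]
eef_rot: [0.001, 0.981, 0.193, 0.001]
wrist_force: [-1.1, 0.9, 7.4]
opening: 0.152
```

>>> apply_moves(
  plan=[
    {"translation": [0,0,0],"angular": [0,0,-0.12],"hand": 0.0},
  ],
)

```text
time_s: 7.42
eef_pos: [0.4908, 0.0952, 0.0622]
eef_rot: [0.001, 0.968, 0.252, 0.001]
wrist_force: [-1.0, 0.9, 7.7]
opening: 0.145
```

>>> apply_moves(
  plan=[
    {"translation": [0,0,0.0004],"angular": [0,0,-0.12],"hand": 0.0},
  ],
)

```text
time_s: 7.55
eef_pos: [0.4909, 0.0952, 0.0621]
eef_rot: [0.001, 0.951, 0.31, 0.001]
wrist_force: [-3.3, 1.3, 12.3]
opening: 0.148
```

```bash
python3 - <<'E'
from h import *
o=ctrl.get_obs();print(o['eef_pos'],o['eef_rot'],o['wrist_force'],o['torque'],o['opening'])
w=ctrl.camera('wrist');cv2.imwrite('pics/w6.png',w['img'][:,:,::-1])
E
```

```text
[0.49089369 0.09519588 0.06211699] [7.48048679e-04 9.50833558e-01 3.09699619e-01 1.06336268e-03] [-3.2936839   1.27167058 12.289718  ] [ 0.15247267  0.58925718 -0.08474854] 0.14794446234763994
```

View pics/w6.png

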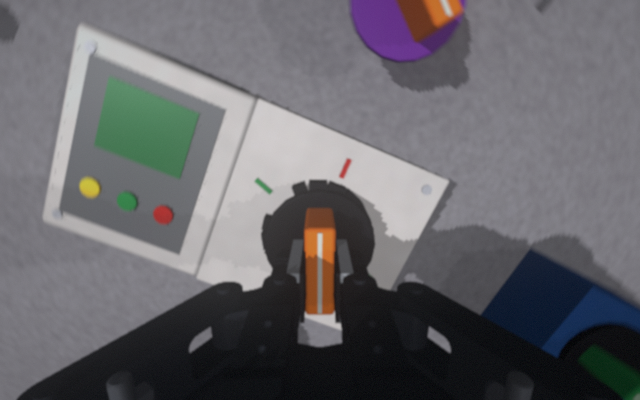

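>>> apply_moves(
  plan=[
    {"translation": [0,0,0],"angular": [0,0,-0.14],"hand": 0.0},
  ],
)

```text
time_s: 7.72
eef_pos: [0.4909, 0.0952, 0.0621]
eef_rot: [0.001, 0.927, 0.375, 0.001]
wrist_force: [-2.6, 0.5, 11.1]
opening: 0.147
```

>>> apply_moves(
  plan=[
    {"translation": [0,0,0],"angular": [0,0,-0.14],"hand": 0.0},
  ],
)

```text
time_s: 7.85
eef_pos: [0.4909, 0.0952, 0.0621]
eef_rot: [0.001, 0.898, 0.44, 0.001]
wrist_force: [-2.3, 0.3, 9.6]
opening: 0.147
```

>>> apply_moves(
  plan=[
    {"translation": [0,0,0],"angular": [0,0,-0.14],"hand": 0.0},
  ],
)

```text
time_s: 7.98
eef_pos: [0.4909, 0.0952, 0.0621]
eef_rot: [0.001, 0.865, 0.501, 0.001]
wrist_force: [-2.0, 1.8, 10.6]
opening: 0.145
```

>>> apply_moves(
  plan=[
    {"translation": [0,0,0],"angular": [0,0,-0.14],"hand": 0.0},
  ],
)

```text
time_s: 8.1
eef_pos: [0.491, 0.0952, 0.0621]
eef_rot: [0.001, 0.828, 0.561, 0.001]
wrist_force: [-2.0, 1.1, 10.4]
opening: 0.143
```

>>> apply_moves(
  plan=[
    {"translation": [0,0,0],"angular": [0,0,-0.14],"hand": 0.0},
  ],
)

```text
time_s: 8.22
eef_pos: [0.491, 0.0952, 0.0621]
eef_rot: [0.001, 0.787, 0.617, 0.001]
wrist_force: [-2.3, 1.2, 10.2]
opening: 0.15
```

```bash
python3 - <<'E'
from h import *
o=ctrl.get_obs();q=o['eef_rot'];print(o['eef_pos'],q,o['wrist_force'],o['torque'],o['opening'],2*np.degrees(np.arctan2(q[2],q[1])),o['q'])
w=ctrl.camera('wrist');cv2.imwrite('pics/w7.png',w['img'][:,:,::-1])
E
```

```text
[0.49101222 0.09521547 0.06212921] [0.00113723 0.78680154 0.6172044  0.00087544] [-2.28250102  1.15886941 10.24892512] [ 0.1619479   0.36663613 -0.04252193] 0.15005884158876706 76.22463529443283 [-4.58039714e-02  1.93456770e-01  1.90666822e+00 -6.74004278e-04
  1.03865682e+00  1.94962657e-01]
```

View pics/w7.png

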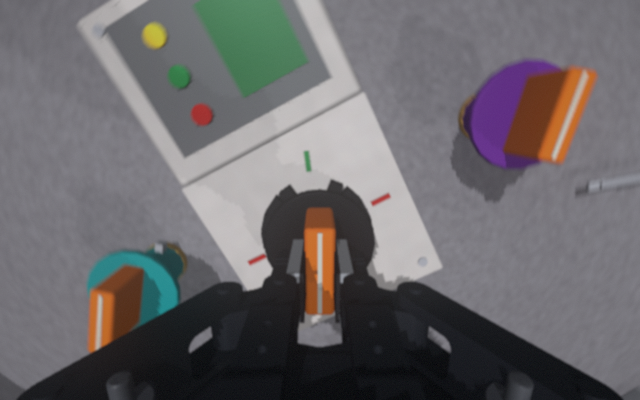

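>>> apply_moves(
  plan=[
    {"translation": [0,0,0],"angular": [0,0,-0.105],"hand": 0.0},
    {"translation": [0,0,0],"angular": [0,0,0],"hand": 0.0},
  ],
)

```text
time_s: 8.52
eef_pos: [0.491, 0.0952, 0.0621]
eef_rot: [0.001, 0.754, 0.656, 0.001]
wrist_force: [-2.5, 1.1, 10.1]
opening: 0.144
```

```bash
python3 - <<'E'
from h import *
o=ctrl.get_obs();q=o['eef_rot'];print(o['eef_pos'],q,o['wrist_force'],o['torque'],o['opening'],2*np.degrees(np.arctan2(q[2],q[1])))
E
```

```text
[0.49098595 0.09524975 0.06210451] [0.00115926 0.75439854 0.65641513 0.00082543] [-2.54856182  1.10384259 10.11697123] [0.17246321 0.3995409  0.0519008 ] 0.14423964345448614 82.0541803893761
```

Heading is 82.05°, so about 69° relative to the tester. Lifting.

>>> apply_moves(
  plan=[
    {"translation": [0,0,-0.004],"angular": [0,0,0],"hand": 0.0},
    {"translation": [0,0,-0.004],"angular": [0,0,0],"hand": 0.0},
  ],
)

```text
time_s: 8.78
eef_pos: [0.4909, 0.0952, 0.0697]
eef_rot: [0.001, 0.755, 0.656, 0.001]
wrist_force: [0.4, -0.1, 5.5]
opening: 0.148
```

>>> apply_moves(
  plan=[
    {"translation": [0,0,-0.004],"angular": [0,0,0],"hand": 0.0},
  ],
)

```text
time_s: 8.9
eef_pos: [0.4908, 0.0952, 0.0736]
eef_rot: [0.001, 0.755, 0.656, 0.001]
wrist_force: [0.9, 0.1, 4.0]
opening: 0.146
```

>>> apply_moves(
  plan=[
    {"translation": [0,0,-0.003],"angular": [0,0,0],"hand": 0.0},
  ],
)

```text
time_s: 9.02
eef_pos: [0.4897, 0.0953, 0.0758]
eef_rot: [0.0, 0.755, 0.656, -0.0]
wrist_force: [0.3, -1.0, -1.3]
opening: 0.144
```

>>> apply_moves(
  plan=[
    {"translation": [0,0,-0.004],"angular": [0,0,0],"hand": 0.0},
  ],
)

```text
time_s: 9.15
eef_pos: [0.4886, 0.0955, 0.079]
eef_rot: [-0.001, 0.755, 0.656, -0.001]
wrist_force: [-0.2, 0.0, -1.6]
opening: 0.146
```

>>> apply_moves(
  plan=[
    {"translation": [0,0,-0.006],"angular": [0,0,0],"hand": 0.0},
    {"translation": [0,0,-0.008],"angular": [0,0,0],"hand": 0.0},
  ],
)

```text
time_s: 9.4
eef_pos: [0.4891, 0.0956, 0.0936]
eef_rot: [-0.0, 0.755, 0.656, -0.0]
wrist_force: [0.6, -0.5, -1.3]
opening: 0.144
```

>>> apply_moves(
  plan=[
    {"translation": [0,0,-0.01],"angular": [0,0,0],"hand": 0.0},
    {"translation": [0,0,-0.015],"angular": [0,0,0],"hand": 0.0},
    {"translation": [0,0,-0.03],"angular": [0,0,0],"hand": 0.0},
    {"translation": [0,0,-0.03],"angular": [0,0,0],"hand": 0.0},
    {"translation": [0,0,0],"angular": [0,0,0],"hand": 0.0},
  ],
)

```text
time_s: 10.02
eef_pos: [0.4918, 0.0955, 0.182]
eef_rot: [0.002, 0.755, 0.656, 0.002]
wrist_force: [0.5, 0.3, -1.4]
opening: 0.151
```

```bash
python3 - <<'E'
from h import *
o=ctrl.get_obs();q=o['eef_rot'];print(o['eef_pos'],q,o['wrist_force'],o['torque'],o['opening'],2*np.degrees(np.arctan2(q[2],q[1])))
w=ctrl.camera('wrist');s=ctrl.camera('side')
a=cv2.resize(w['img'][:,:,::-1],(400,250));b=cv2.resize(s['img'][150:280,250:450,::-1],(800,520))
cv2.imwrite('pics/s8.png',b)
E
```

```text
[0.49178582 0.09554035 0.18201566] [0.00223813 0.75479229 0.65595588 0.00234009] [ 0.54393526  0.3495392  -1.38861478] [-0.02045597 -0.03953749 -0.02797946] 0.15051088251785918 81.98486080255032
```

View pics/s8.png

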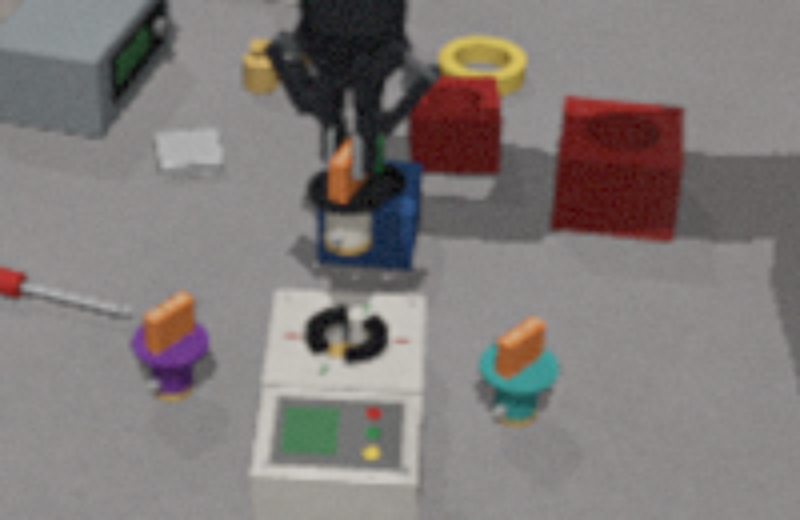

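The carrier is clear, and the empty holder is visible at (345,332). Moving over the small red block at (455,125) in this view.

>>> apply_moves(
  plan=[
    {"translation": [-0.02,0.003,0],"angular": [0,0,0],"hand": 0.0},
    {"translation": [-0.04,0.005,0],"angular": [0,0,0],"hand": 0.0},
    {"translation": [-0.045,0.006,0],"angular": [0,0,0],"hand": 0.0},
    {"translation": [-0.045,0.006,0],"angular": [0,0,0],"hand": 0.0},
    {"translation": [-0.045,0.006,0],"angular": [0,0,0],"hand": 0.0},
    {"translation": [-0.045,0.006,0],"angular": [0,0,0],"hand": 0.0},
    {"translation": [-0.045,0.006,0],"angular": [0,0,0],"hand": 0.0},
    {"translation": [-0.045,0.006,0],"angular": [0,0,0],"hand": 0.0},
    {"translation": [-0.03,0.004,0],"angular": [0,0,0],"hand": 0.0},
    {"translation": [-0.016,0.003,0],"angular": [0,0,0],"hand": 0.0},
  ],
)

```text
time_s: 11.38
eef_pos: [0.4866, -0.2847, 0.1769]
eef_rot: [-0.001, 0.755, 0.655, -0.0]
wrist_force: [-0.3, -0.0, -1.1]
opening: 0.148
```

>>> apply_moves(
  plan=[
    {"translation": [0,0,0],"angular": [0,0,0],"hand": 0.0},
  ],
)

```text
time_s: 11.5
eef_pos: [0.4871, -0.2838, 0.1775]
eef_rot: [-0.001, 0.755, 0.655, -0.0]
wrist_force: [0.0, 0.0, -1.4]
opening: 0.147
```

```bash
python3 - <<'E'
from h import *
import pickle
o=ctrl.get_obs();q=o['eef_rot'];print(o['eef_pos'],q,o['wrist_force'],o['torque'],o['opening'],2*np.degrees(np.arctan2(q[2],q[1])))
for n in ['wrist','side','top']:
    c=ctrl.camera(n);pickle.dump(c,open(n+'9.pkl','wb'))
    if n=='wrist': save(c,'w9.png')
    if n=='side': cv2.imwrite('pics/s9.png',cv2.resize(c['img'][120:220,310:430,::-1],(720,600)))
    if n=='top': cv2.imwrite('pics/t9.png',cv2.resize(c['img'][190:280,360:480,::-1],(720,540)))
    print(n,proj(c,[.4896,-.2837,.06]))
E
```

```text
[ 0.48711629 -0.28384777  0.17748135] [-1.01309235e-03  7.55224059e-01  6.55465937e-01 -1.89225318e-05] [ 0.03907519  0.00960943 -1.40999193] [0.01140741 0.0082544  0.02493732] 0.14685776947317256 81.91002944589293
wrist [322.09012914 188.55492051]
side [363.25165096 173.9200014 ]
top [421.15888237 234.81741617]
```

View pics/w9.png

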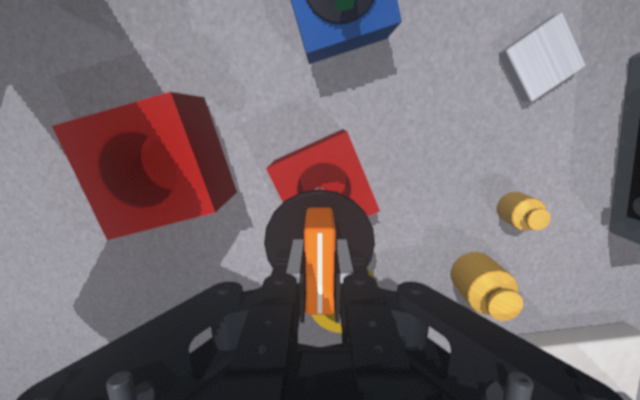

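View pics/s9.png

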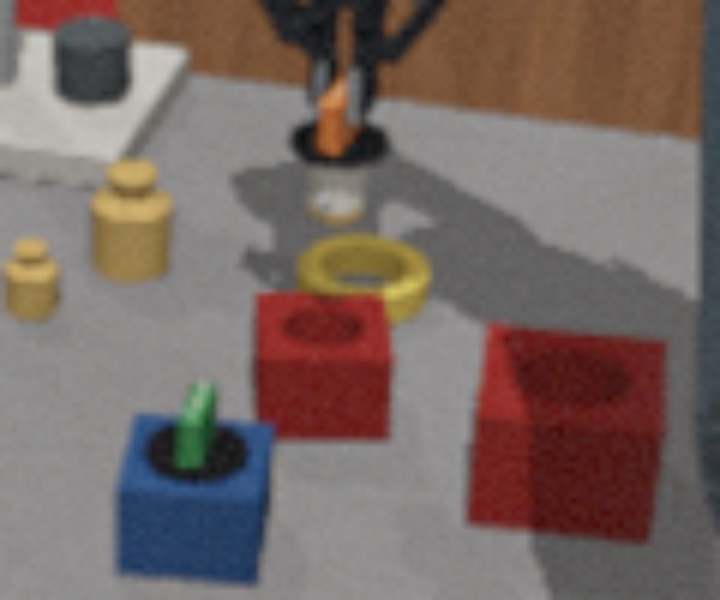

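View pics/t9.png

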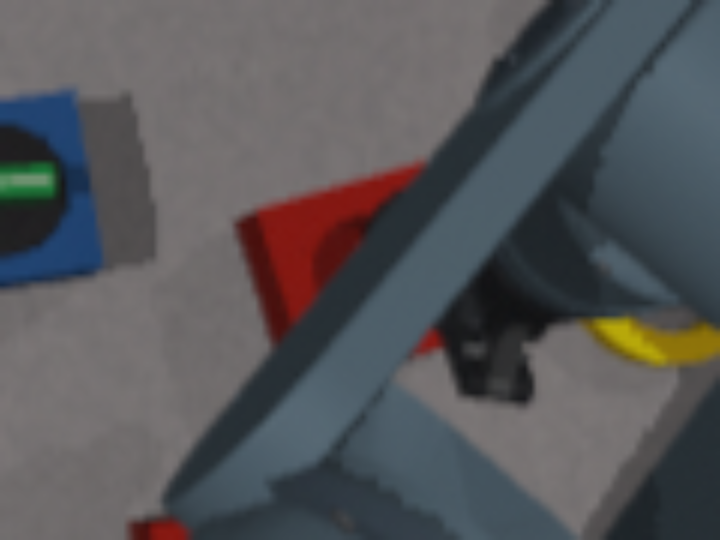

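```bash
python3 - <<'E'
from h import *
import pickle
w=pickle.load(open('wrist9.pkl','rb'));s=pickle.load(open('side9.pkl','rb'))
o=ctrl.get_obs();p=o['eef_pos'];Rm=rot(o['eef_rot'])
print('tilt',Rm[:,2])
base=.1865
for n,dz in [('end',-.044),('fl',.006),('top',.038)]:
    q=p+Rm@[0,0,-(base+dz-p[2])]
    print(n,q,proj(w,q),((proj(s,q)-[310,120])+.5)*6-.5)
im=w['img'][120:330,250:390,::-1];cv2.imwrite('pics/w9c.png',cv2.resize(im,None,fx=4,fy=4,interpolation=cv2.INTER_CUBIC)[:600])
im=s['img'][120:165,345:395,::-1];cv2.imwrite('pics/s9c.png',cv2.resize(im,None,fx=12,fy=12,interpolation=cv2.INTER_CUBIC))
E
```

```text
tilt [-6.12899898e-04  1.02050546e-03 -9.99999291e-01]
end [ 0.48755843 -0.28234783  0.14250003] [319.71843504 213.92402036] [331.70160818 211.16707209]
fl [ 0.48758908 -0.28239885  0.19249999] [319.70149557 242.14611347] [336.11213828 137.41031513]
top [ 0.48760869 -0.28243151  0.22449997] [319.68444563 270.55225776] [339.01441517  88.87589271]
```

View pics/w9c.png

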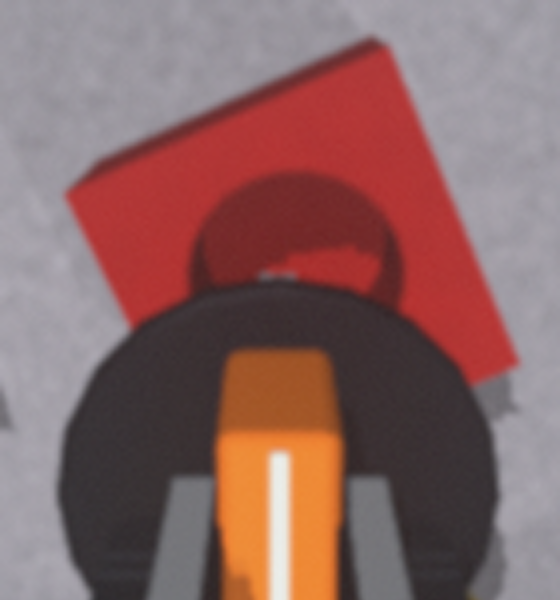

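View pics/s9c.png

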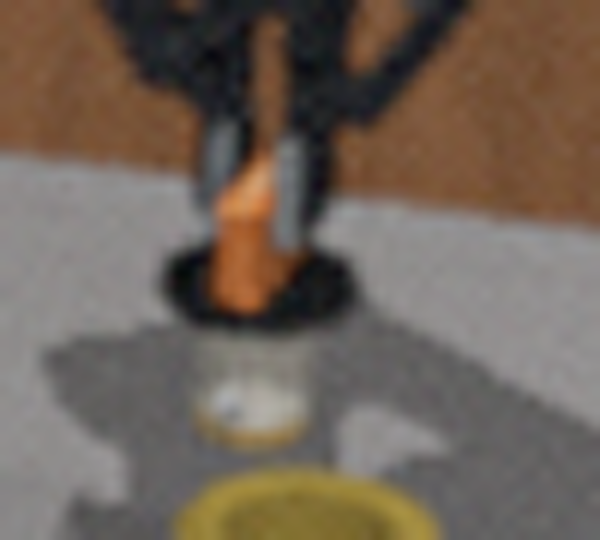

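```bash
python3 - <<'E'
from h import *
import pickle
from scipy.optimize import least_squares
w=pickle.load(open('wrist9.pkl','rb'))
o=ctrl.get_obs();p=o['eef_pos'];Rm=rot(o['eef_rot'])
f=lambda u,v:((np.array([u,v])+.5)/4-.5+[250,120])
# block top corners
for uv in [(66,193),(388,44),(520,362)]: print('corner',atz(w,*f(*uv),.06))
L=[atz(w,*f(*a),.06) for a in [(66,193),(388,44),(520,362)]]
print('len',np.linalg.norm(L[0]-L[1]),np.linalg.norm(L[2]-L[1]),'centre',(L[0]+L[2])/2)
pts=np.array([atz(w,*f(*a),.06) for a in [(190,275),(404,275),(297,170),(215,215),(380,212)]])
s=least_squares(lambda x:np.hypot(pts[:,0]-x[0],pts[:,1]-x[1])-.026,[.49,-.284]);print('well',s.x,s.fun*1000)
# flange
z=.1925
pts=np.array([atz(w,*f(*a),z) for a in [(60,490),(498,490),(279,281),(135,330),(420,330)]])
s=least_squares(lambda x:np.hypot(pts[:,0]-x[0],pts[:,1]-x[1])-x[2],[.49,-.284,.031]);print('flange',s.x,s.fun*1000,'tcp',p)
a=atz(w,*f(280,452),.2245);a2=atz(w,*f(279,600),.2245);print(a,a2,(a-p))
E
```

```text
corner [ 0.43987853 -0.2564174   0.06      ]
corner [ 0.51933379 -0.23287431  0.06      ]
corner [ 0.54263113 -0.31313219  0.06      ]
len 0.08286986573557177 0.08357088846237194 centre [ 0.49125483 -0.28477479  0.06      ]
well [ 0.49127873 -0.28505598] [-0.04166481 -0.31102246  0.6571092  -0.67617911 -0.33001338]
flange [ 0.48726984 -0.28294457  0.03003508] [-0.04894832  0.05185371  0.01139834  0.07328765 -0.08759137] tcp [ 0.48758031 -0.28238425  0.17819384]
[ 0.49011626 -0.26442813  0.2245    ] [ 0.48753559 -0.28195629  0.2245    ] [0.00253595 0.01795613 0.04630616]
```

>>> apply_moves(
  plan=[
    {"translation": [-0.0013,0.0036,0.015],"angular": [0,0,0],"hand": 0.0},
    {"translation": [0,0,0.025],"angular": [0,0,0],"hand": 0.0},
    {"translation": [0,0,0.018],"angular": [0,0,0],"hand": 0.0},
    {"translation": [0,0,0.007],"angular": [0,0,0],"hand": 0.0},
    {"translation": [0,0,0],"angular": [0,0,0],"hand": 0.0},
    {"translation": [0,0,0],"angular": [0,0,0],"hand": 0.0},
  ],
)

```text
time_s: 12.4
eef_pos: [0.4915, -0.2861, 0.1144]
eef_rot: [0.001, 0.755, 0.656, 0.0]
wrist_force: [-0.9, -0.3, -1.4]
opening: 0.146
```

```bash
python3 - <<'E'
from h import *
import pickle
o=ctrl.get_obs();q=o['eef_rot'];print(o['eef_pos'],q,o['wrist_force'])
w=ctrl.camera('wrist');s=ctrl.camera('side');pickle.dump((o,w,s),open('p10.pkl','wb'))
a=cv2.resize(w['img'][110:310,230:400,::-1],None,fx=3,fy=3,interpolation=cv2.INTER_CUBIC)[:600];cv2.imwrite('pics/w10.png',a)
b=cv2.resize(s['img'][135:205,340:400,::-1],None,fx=8,fy=8,interpolation=cv2.INTER_CUBIC);cv2.imwrite('pics/s10.png',b)
E
```

```text
[ 0.4915168  -0.2860775   0.11442968] [7.32431901e-04 7.54818264e-01 6.55933567e-01 8.40860708e-05] [-0.91799845 -0.30712357 -1.36156354]
```

View pics/w10.png

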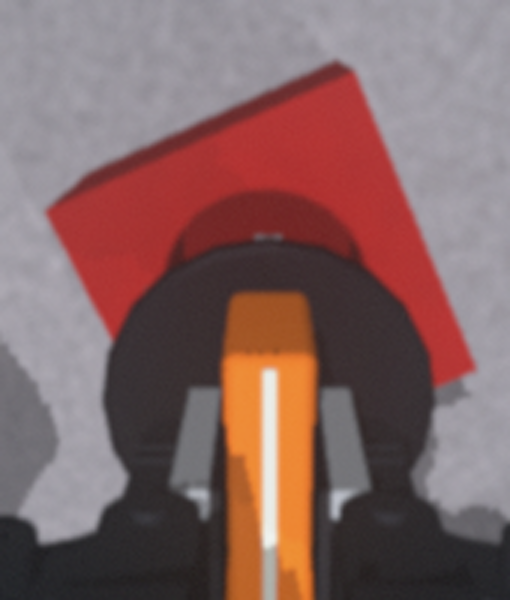

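View pics/s10.png

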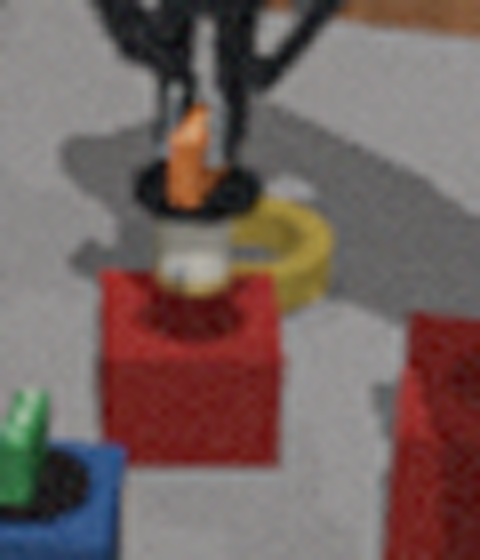

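```bash
cat > m.py <<'E'
from h import *
import pickle
from scipy.optimize import least_squares
o,w,s=pickle.load(open('p10.pkl','rb'))
f=lambda u,v:((np.array([u,v])+.5)/3-.5+[230,110])
L=[atz(w,*f(*a),.06) for a in [(48,211),(354,70),(474,372)]]
print('block',(L[0]+L[2])/2,np.linalg.norm(L[0]-L[1]),np.linalg.norm(L[2]-L[1]))
pts=np.array([atz(w,*f(*a),.06) for a in [(265,190),(200,215),(330,213),(171,265),(360,264)]])
r=least_squares(lambda x:np.hypot(pts[:,0]-x[0],pts[:,1]-x[1])-.026,[.49,-.284]);print('well',r.x,r.fun*1000)
z=.0815+.006+o['eef_pos'][2]-.072
pts=np.array([atz(w,*f(*a),z) for a in [(105,395),(434,395),(268,240),(150,285),(388,285)]])
r=least_squares(lambda x:np.hypot(pts[:,0]-x[0],pts[:,1]-x[1])-x[2],[.49,-.284,.031]);print('flange',r.x,r.fun*1000,o['eef_pos'])
g=lambda u,v:((np.array([u,v])+.5)/8-.5+[340,135])
print('side flange',atz(s,*g(198,191),z),'end',atz(s,*g(192,282),z-.05),'well',atz(s,*g(192,308),.06))
print(ctrl.get_obs()['eef_pos'])
E
python3 m.py
```

```text
block [ 0.49097529 -0.28570135  0.06      ] 0.08285466560955275 0.08425188546828108
well [ 0.49089781 -0.28535242] [ 0.46200787 -0.01045483  0.13419826 -0.90671133 -0.99961459]
flange [ 0.49181752 -0.28468195  0.03000766] [-0.06950363 -0.0066181  -0.18749325  0.17794574  0.08566925] [ 0.4915168  -0.2860775   0.11442968]
side flange [ 0.48776136 -0.27710464  0.12992968] end [ 0.48864625 -0.28019686  0.07992968] well [ 0.48993567 -0.29036269  0.06      ]
[ 0.49150987 -0.2861357   0.11454429]
```

>>> apply_moves(
  plan=[
    {"translation": [0,0,0.008],"angular": [0,0,0],"hand": 0.0},
    {"translation": [0,0,0.008],"angular": [0,0,0],"hand": 0.0},
  ],
)

```text
time_s: 12.75
eef_pos: [0.491, -0.2857, 0.0972]
eef_rot: [0.0, 0.755, 0.656, -0.0]
wrist_force: [-0.3, 0.4, -1.8]
opening: 0.15
```

>>> apply_moves(
  plan=[
    {"translation": [0,0,0.006],"angular": [0,0,0],"hand": 0.0},
  ],
)

```text
time_s: 12.88
eef_pos: [0.4906, -0.2853, 0.0907]
eef_rot: [-0.001, 0.755, 0.656, -0.0]
wrist_force: [0.2, 0.6, -0.4]
opening: 0.144
```

>>> apply_moves(
  plan=[
    {"translation": [0,0,0.005],"angular": [0,0,0],"hand": 0.0},
  ],
)

```text
time_s: 13.0
eef_pos: [0.4908, -0.2854, 0.0859]
eef_rot: [-0.0, 0.755, 0.656, -0.0]
wrist_force: [0.7, 0.5, -0.7]
opening: 0.146
```

>>> apply_moves(
  plan=[
    {"translation": [0,0,0.004],"angular": [0,0,0],"hand": 0.0},
  ],
)

```text
time_s: 13.12
eef_pos: [0.4909, -0.2856, 0.0821]
eef_rot: [-0.0, 0.755, 0.656, -0.0]
wrist_force: [-0.4, 0.3, -2.3]
opening: 0.144
```

>>> apply_moves(
  plan=[
    {"translation": [0,0,0.004],"angular": [0,0,0],"hand": 0.0},
  ],
)

```text
time_s: 13.25
eef_pos: [0.4911, -0.2857, 0.0784]
eef_rot: [0.0, 0.755, 0.656, 0.0]
wrist_force: [-0.6, 0.3, -1.2]
opening: 0.149
```

>>> apply_moves(
  plan=[
    {"translation": [0,0,0.004],"angular": [0,0,0],"hand": 0.0},
  ],
)

```text
time_s: 13.38
eef_pos: [0.4911, -0.2857, 0.0745]
eef_rot: [0.0, 0.755, 0.656, 0.0]
wrist_force: [0.1, -0.7, -1.4]
opening: 0.152
```

>>> apply_moves(
  plan=[
    {"translation": [0,0,0.004],"angular": [0,0,0],"hand": 0.0},
    {"translation": [0,0,0.004],"angular": [0,0,0],"hand": 0.0},
  ],
)

```text
time_s: 13.62
eef_pos: [0.491, -0.2857, 0.0664]
eef_rot: [0.0, 0.755, 0.656, -0.0]
wrist_force: [-0.3, -0.1, -1.5]
opening: 0.145
```

>>> apply_moves(
  plan=[
    {"translation": [0,0,0.004],"angular": [0,0,0],"hand": 0.0},
    {"translation": [0,0,0.004],"angular": [0,0,0],"hand": 0.0},
  ],
)

```text
time_s: 13.88
eef_pos: [0.491, -0.2856, 0.0583]
eef_rot: [0.0, 0.755, 0.656, -0.0]
wrist_force: [0.0, -0.0, -0.6]
opening: 0.15
```

>>> apply_moves(
  plan=[
    {"translation": [0,0,0.002],"angular": [0,0,0],"hand": 0.0},
    {"translation": [0,0,0.002],"angular": [0,0,0],"hand": 0.0},
  ],
)

```text
time_s: 14.12
eef_pos: [0.491, -0.2857, 0.0545]
eef_rot: [0.0, 0.755, 0.656, 0.0]
wrist_force: [0.8, 0.1, -0.9]
opening: 0.147
```

>>> apply_moves(
  plan=[
    {"translation": [0,0,0.001],"angular": [0,0,0],"hand": 0.0},
  ],
)

```text
time_s: 14.25
eef_pos: [0.491, -0.2856, 0.0535]
eef_rot: [-0.0, 0.755, 0.656, 0.0]
wrist_force: [0.6, -0.3, -1.1]
opening: 0.143
```

>>> apply_moves(
  plan=[
    {"translation": [0,0,0.001],"angular": [0,0,0],"hand": 0.0},
  ],
)

```text
time_s: 14.38
eef_pos: [0.4911, -0.2857, 0.0526]
eef_rot: [0.0, 0.755, 0.656, 0.0]
wrist_force: [0.9, -0.9, -1.4]
opening: 0.15
```

>>> apply_moves(
  plan=[
    {"translation": [0,0,0.001],"angular": [0,0,0],"hand": 0.0},
  ],
)

```text
time_s: 14.5
eef_pos: [0.4911, -0.2857, 0.0516]
eef_rot: [0.0, 0.755, 0.656, 0.0]
wrist_force: [-0.0, 0.1, -0.1]
opening: 0.146
```

>>> apply_moves(
  plan=[
    {"translation": [0,0,0.001],"angular": [0,0,0],"hand": 0.0},
  ],
)

```text
time_s: 14.62
eef_pos: [0.491, -0.2857, 0.051]
eef_rot: [-0.0, 0.755, 0.656, -0.0]
wrist_force: [-4.4, 3.0, 8.3]
opening: 0.146
```

>>> apply_moves(
  plan=[
    {"translation": [0,0,0.0005],"angular": [0,0,0],"hand": 0.0},
  ],
)

```text
time_s: 14.75
eef_pos: [0.491, -0.2857, 0.051]
eef_rot: [-0.0, 0.755, 0.656, -0.0]
wrist_force: [-3.6, 2.9, 9.4]
opening: 0.147
```

Contact came at TCP z ≈ 0.051, the predicted home height. I'll look before letting go.

```bash
python3 - <<'E'
from h import *
o=ctrl.get_obs();print(o['eef_pos'],o['wrist_force'],o['torque'])
w=ctrl.camera('wrist');s=ctrl.camera('side')
a=cv2.resize(w['img'][140:310,230:400,::-1],(480,480));b=cv2.resize(s['img'][150:210,335:375,::-1],(320,480))
cv2.imwrite('pics/ws11.png',np.hstack([a,b]))
E
```

```text
[ 0.49097181 -0.2856922   0.05097204] [-3.59044753  2.85922586  9.44123654] [0.49075082 0.52197371 0.05460167]
```

View pics/ws11.png

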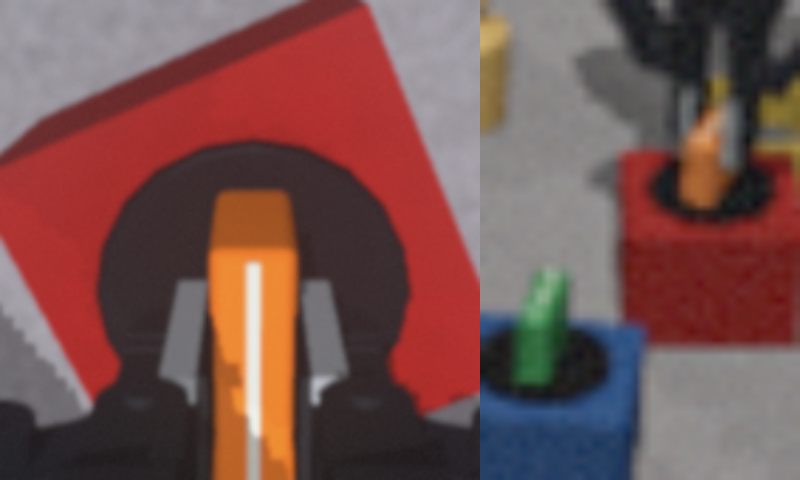

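The flange lies on the block top in the side view, like the spare beside it. I'll ease off and release.

>>> apply_moves(
  plan=[
    {"translation": [0,0,-0.0008],"angular": [0,0,0],"hand": 0.0},
    {"translation": [0,0,0],"angular": [0,0,0],"hand": 0.014},
    {"translation": [0,0,0],"angular": [0,0,0],"hand": 0.02},
    {"translation": [0,0,0],"angular": [0,0,0],"hand": 0.03},
    {"translation": [0,0,0],"angular": [0,0,0],"hand": 0.035},
    {"translation": [0,0,0],"angular": [0,0,0],"hand": 0.035},
  ],
)

```text
time_s: 15.6
eef_pos: [0.491, -0.2856, 0.0509]
eef_rot: [0.0, 0.755, 0.656, 0.0]
wrist_force: [-0.6, -0.4, 0.1]
opening: 0.409
```

>>> apply_moves(
  plan=[
    {"translation": [0,0,-0.005],"angular": [0,0,0],"hand": 0.035},
    {"translation": [0,0,-0.01],"angular": [0,0,0],"hand": 0.035},
    {"translation": [0,0,-0.03],"angular": [0,0,0],"hand": 0.035},
    {"translation": [0,0,-0.04],"angular": [0,0,0],"hand": 0.035},
    {"translation": [0,0,-0.04],"angular": [0,0,0],"hand": 0.035},
    {"translation": [0,0,0],"angular": [0,0,0],"hand": 0.035},
  ],
)

```text
time_s: 16.35
eef_pos: [0.4932, -0.2876, 0.181]
eef_rot: [0.004, 0.755, 0.656, 0.001]
wrist_force: [-0.2, 0.0, -0.1]
opening: 0.415
```

```bash
python3 - <<'E'
from h import *
o=ctrl.get_obs();print(o['time_s'],o['eef_pos'],o['wrist_force'],o['opening'])
w=ctrl.camera('wrist');s=ctrl.camera('side')
save(w,'w12.png')
cv2.imwrite('pics/s12.png',cv2.resize(s['img'][130:280,230:430,::-1],(800,600),interpolation=cv2.INTER_CUBIC))
E
```

```text
16.35 [ 0.49323993 -0.28756952  0.18099236] [-0.24470149  0.01940929 -0.05763556] 0.4145875727718801
```

View pics/w12.png

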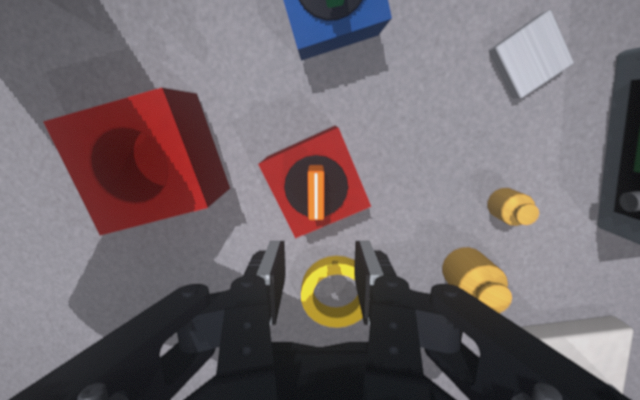

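View pics/s12.png

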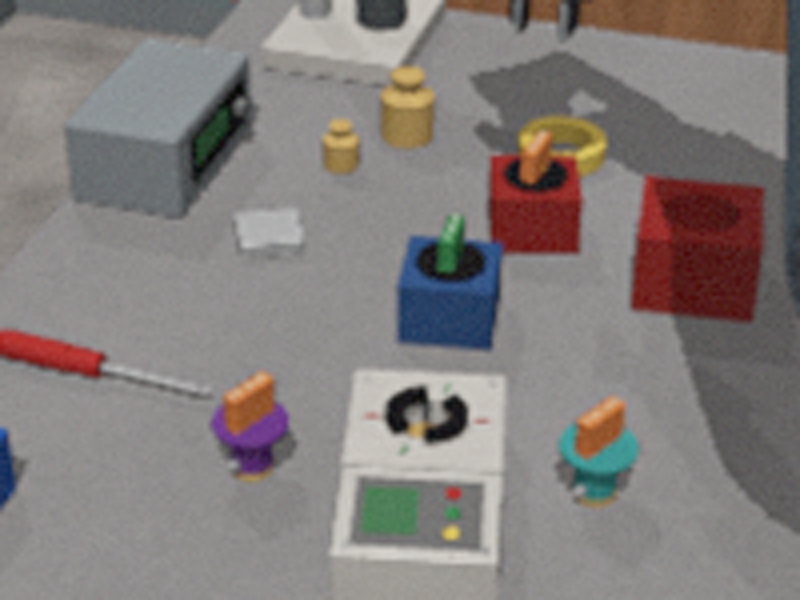

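The carrier stands upright with its flange flush and centred on the small red block, at (316,190) in the wrist view and (535,170) in the side view. The holder is empty, nothing else has moved, and the gripper is clear. Handing in.

```bash
python3 - <<'E'
from bench import ctrl
print(ctrl.hand_in())
E
```

```text
the job is handed in; nothing more can be done
None
```

I took the orange carrier out of its holder and stood it in the small red block. The job is handed in, finished at 16.4 s of the 67 s allowed.

- **Removal:** I pressed it down about 9.7 mm until it bottomed, where the force read 15.6 N (limit 35 N). I turned it about 69° anticlockwise while holding it down, then lifted it clear.
- **Placing:** I lowered it until the flange met the block at the predicted height. The force read at most 9.4 N against a limit of 60 N, and I eased off before letting go.
- **Last checks:** The pictures show the carrier upright, its flange flush and centred on the block, and the holder empty. The spare, the look-alikes and the other items in view stand where they were. The gripper is clear, with the wrist force near zero.

**What disagreed:**
- **First grasp:** It closed on nothing. The fingertips turned out to be about 30 mm higher than the tool point the robot reports. Nothing was touched; I reopened, went lower and gripped properly.
- **Camera estimates:** The views differed by 1 to 2 mm on the red well's position. I used a value between them and checked it again just before lowering.

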